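# Hang a bare-clay vase upside down on the swivel drying peg

## Task

First swing the drying stand's arm round to its stop, so that its peg stands over the drip tray. Then take the narrow-necked clay vase out of the sloping cradle, turn it upside down and slide its neck over the peg, pushing it down by hand past the peg's springs, gently, without jamming the clay, until the mouth rests fully home on the rubber collar. Let go and leave the vase plumb on the peg, and do not disturb the other pots.

Things in the scene. Friction and masses are not known exactly. Their poses are not given: they have to be found in the camera images.
- vase: Narrow-necked vase of bare pale clay, hollow, 165 mm tall, about 0.3 kg. Origin at the centre of its flat base, z from base to mouth. Body: cylinder 52 mm across from 6 to 88 mm above the base (grip it here); shoulder to 110 mm; then the neck. It starts lying in the cradle, mouth end down, axis 35 degrees below level; the first 42 mm from the base stick out free of the cradle.
- vase_mouth (a point): Centre of the vase's mouth, on its axis, 165 mm from the base; axes as the vase's. The neck is 55 mm long, 30 mm across outside, with a 22 mm bore open into the hollow body.
- cradle: Fixed wooden cradle, foot 75 x 170 x 12 mm, with a sloping V trough under the vase's body (reaching 28 mm to either side of its axis) and a stop board at its mouth. Origin under the foot's centre, on the bench; the vase's mouth end points to its +y, down-slope. Highest wood about 95 mm up.
- stand: Fixed steel drying stand on the bench. Origin on the bench under the centre of its square drip tray (170 mm, rim 18 mm high), which is where the peg belongs. The hinge post stands 100 mm from the origin along the stand's own +x. z up.
- hinge (a point): Point on the swivel arm's vertical hinge axis, 60 mm above the bench, at the arm's underside; the post and arm's hub reach 90 mm above the bench.
- swivel (a joint): Angle of the swivel arm in rad. 0 = at its stop, arm along the stand's -x, peg over the tray's centre; it grows clockwise seen from above (towards the stand's +y) up to 1.75. Friction of about 2 N at the peg holds it where it is left; it turns when the peg is pushed sideways, e.g. with shut fingers.
- peg_seat (a point): Centre of the top of the black rubber collar (42 mm across) at the foot of the peg, on the swivel arm, 72 mm above the bench and 100 mm from the hinge axis. z up, along the peg; own x from the peg to the hinge.
- peg_tip (a point): Tip of the upright steel peg, 85 mm above the collar; 16 mm across, its top 9 mm tapering to 6 mm. Two spring leaves bulge from it, towards and away from the hinge, 12 to 62 mm above the collar, widest (25 mm over both) at 25 to 41 mm. They grip the neck's bore: the vase sticks with its mouth some 40 mm above the collar and takes about 5 to 12 N of push to go home.
- jar: Bystander: squat lidded clay jar, 110 mm across, 104 mm tall; origin under its base.
- bowl: Bystander: small round clay bowl, 110 mm across, 50 mm tall; origin under its base.
- carafe: Bystander: stout flared carafe standing upright on the bench, 84 mm across, 130 mm tall; origin under its base.
Things that resemble listed ones, but are neither listed nor needed, are in the scene too. Leave any red or turquoise look-alike of the cradle alone. What is shaped like the vase but purple is not meant.

How it is judged:
On the way, in this order (a step that is already met when the one before it is completed fails the run):
1. the swivel arm is at its stop (within 0.08 rad), the vase still in its cradle (value of joint swivel below 0.08 rad and distance of vase from where it was at the start of the episode below 0.03 m), for 0.2 s.
2. the vase is pushed home by the fingers: mouth down on the peg, its mouth within 4 mm of the collar, the fingers touching it (z of vase_mouth in the frame of peg_seat below 0.004 m and horizontal distance between vase_mouth and peg_seat below 0.008 m and angle between vase's own z axis and vertical above 3 rad and contact force between the fingers and vase above 1 N), for 0.1 s.
At the end, for the whole second after the job is handed in: The vase hangs mouth down on the peg, at rest and released: mouth within 4 mm of the collar's top and 8 mm of the peg's axis, its axis within 8 degrees of vertical; the swivel arm within 0.08 rad of its stop over the tray; jar, bowl and carafe within 30 mm of where they stood (z of vase_mouth in the frame of peg_seat between -0.004 and 0.004 m and horizontal distance between vase_mouth and peg_seat below 0.008 m and angle between vase's own z axis and vertical above 3 rad and value of joint swivel below 0.08 rad and linear speed of vase below 0.02 m/s and angular speed of vase below 0.4 rad/s and distance of each of jar, bowl, carafe from where it was at the start of the episode below 0.03 m); the robot touches nothing.
It fails at once if the clay vase was jammed on the drying stand with more than 60 N (its springs' grip included) (contact force between vase and stand above 60 N).
It fails at once if a bystander pot was pushed more than 30 mm or toppled (distance of any of jar, bowl, carafe from where it was at the start of the episode above 0.03 m or angle between any of jar, bowl, carafe's own z axis and vertical above 0.4 rad).
It also fails if it takes over 67 s, if anything falls off the work surface, if the arm or the gripper's body presses on something with over 40 N, if the wrist force passes 120 N, or if a joint passes its speed limit or range.

## Robot

A 6-joint arm with a two-finger parallel gripper is mounted at the origin on the work surface. World frame = base frame: x ahead of the robot, y to its left, z up, the work surface at z = 0. Lengths are in m, angles in rad, forces in N, time in s.
With the tool pointing down it reaches from about 0.375 to 0.975 m from the base axis. Payload 3.8 kg.
Tool frame: the origin (TCP) lies on the centre line of the jaws, within the pads' length; the fingertips stand 25 mm ahead of it and the grasp point (between the pads) lies 6 mm ahead of it; z points along the fingers, y is the direction in which the jaws open and shut (so a half turn about z gives the same grasp; the last joint's range is limited). The gripper opens to 85 mm and grips with 20 to 120 N. Pads are 22 mm wide; open, the fingers measure 114 mm over their backs; the gripper's body (76 mm by 85 mm) begins 54 mm behind the grasp point. The pads swing forward as they close: fully open they stand 13 mm farther back than shut.
Start: joints at [1.297, 0.264, 1.604, -0, 1.274, -0.037], TCP at [0.158, 0.656, 0.233] pointing down, gripper open.
Joint ranges: [-2.63, 2.63], [-0.94, 2.18], [0.31, 2.57], [-1.31, 4.45], [0, 2.66], [-2.55, 2.55]. Speed limits (rad/s): [2.57, 2.57, 3.14, 3.14, 3.14, 3.14].

## Interface

Orientations are given as a rotation vector (axis times angle).
In Python, from workcell import bot gives the robot as it stands.
- The arm moves only by the tool servo_tool, never from a script. Its argument "moves" is a list of rows, each a list of 3 entries, a list of its own where there are three numbers: the closure in counts, from 0 (fully open) to 255 (shut), then the shift along the tool's x, y, z in m, then the turn about the tool's z in rad. A call has exactly 8 rows; each row shifts and turns the pose as measured when the row begins, along the tool's axes as they then stand; what a row does not reach is not made up. A row lasts 1/12 s, in which the tool goes at most 41.7 mm and 7.16 degrees, less where a joint would pass 70% of its speed; a pose out of reach is approached as far as the arm can. A call is refused whole if a number of a shift passes 0.0417 or a number of a turn 0.125, either way. A call with a gripper value outside its range is refused whole. The fingers move at their own pace and stop on an object; "newtons" is the grip in N (left out, the last holds). Time passes only in rows, so rows that do not move let the fingers close, or fill a call up. It gives the time, the measured TCP pose, the force and the opening at its end, in the units of the state.
- bot.read_state(): the state, without advancing time (a new reading comes with each control period).
- bot.read_camera(name): name is "side" or "top" or "wrist"; returns a dict with "pixels" (384x512x3 uint8, red, green, blue), "depth" (384x512 float32, m along the optical axis (not along the pixel's ray), 0 where there is no reading), "intrinsics" (3x3 intrinsics, pixels), "dist" ([k1, k2, p1, p2, k3] as OpenCV has them; the pictures are not rectified), "R" (3x3) and "t" (3): a world point X has camera coordinates R X + t. Camera axes: x right, y down, z forward; pixel columns grow to the right and rows downward; lengths in m; the calibration is good to about 2 mm. A picture is of the moment at which its call begins.
- bot.finish_job(): hands the job in, once; it reports no verdict.
The state is a dict: "time": time; "q": joint angles; "joint_vel": joint speeds; "joint_torque": joint torques, N m; "tool_pos": TCP position; "tcp_rot": TCP orientation; "wrist_force": force on the tool from outside, world axes, zero at the start; "torque": the same for the moment, N m; "width": opening from 0.0 (shut) to 1.0 (fully open).
Only numpy, scipy, OpenCV 4.12 (cv2) and the standard library are available. Lean on these libraries where they do the work, as an engineer would, in place of code of your own. Each camera call takes 0.05 s, during which the arm holds its last target.

## Working session

There is one attempt and no reset: what is moved stays moved. The work goes in short steps, Python scripts to look and compute and a tool call to move; the robot and the scene stay as the last step left them, time stands still between calls to the robot, and variables do not carry over. Pictures are saved under pics/ and viewed, and the job is handed in when it is done.

Besides the shell and the picture viewer there is one more tool, called after "Call:" as name([rows], argument=value, ...), one row to a line, values as JSON. servo_tool: Moves the arm, as the interface text tells. Its arguments: {"type":"object","properties":{"moves":{"type":"array","items":{"type":"array"}},"newtons":{"type":"number"}},"required":["moves"]}

```bash
ls; mkdir -p pics
cat > h.py <<'E'
import numpy as np,cv2
from workcell import bot
from scipy.spatial.transform import Rotation as Rn
def snap(n,f):
    c=bot.read_camera(n); np.savez('pics/%s.npz'%f,**{k:np.array(v) for k,v in c.items()})
    cv2.imwrite('pics/%s.png'%f,cv2.cvtColor(c['pixels'],cv2.COLOR_RGB2BGR)); return c
def load(f): return dict(np.load('pics/%s.npz'%f))
def ray(c,u,v):
    p=cv2.undistortPoints(np.array([[[u,v]]],float),c['intrinsics'],c['dist'])[0,0]
    d=c['R'].T@np.array([p[0],p[1],1]); o=-c['R'].T@c['t']; return o,d
def onz(c,u,v,z):
    o,d=ray(c,u,v); return o+d*(z-o[2])/d[2]
def pt(c,u,v):
    o,d=ray(c,u,v); return o+d*c['depth'][int(round(v)),int(round(u))]
def cloud(c):
    h,w=c['depth'].shape; U,V=np.meshgrid(np.arange(w),np.arange(h))
    p=cv2.undistortPoints(np.stack([U,V],-1).reshape(-1,1,2).astype(float),c['intrinsics'],c['dist'])[:,0]
    X=np.c_[p,np.ones(len(p))]*c['depth'].reshape(-1,1)
    return ((X-c['t'])@c['R']).reshape(h,w,3)
def proj(c,X):
    r,_=cv2.Rodrigues(c['R']); return cv2.projectPoints(np.array(X,float).reshape(-1,1,3),r,c['t'],c['intrinsics'],c['dist'])[0][:,0]
E
python3 - <<'E'
from h import *
for n in ['side','top','wrist']: c=snap(n,n+'0'); print(n,(-c['R'].T@c['t']).round(3), (c['depth']>0).mean())
print(bot.read_state())
E
```

```text
pics
side [ 0.504 -0.938  0.954] 0.9959259033203125
top [0.299 0.017 1.286] 0.9959767659505209
wrist [0.085 0.673 0.371] 0.9960734049479166
{'time': 0.15, 'q': array([ 1.29710597e+00,  2.64596817e-01,  1.60509235e+00, -2.82619311e-05,
        1.27371833e+00, -3.68935841e-02]), 'joint_vel': array([-0.00124767, -0.00145099, -0.00290011,  0.00174433,  0.00072303,
       -0.00029533]), 'joint_torque': array([-1.11964884e-03, -5.15899658e+01, -3.67960382e+01, -2.10493463e-04,
        8.01068440e-03, -4.03700471e-05]), 'tool_pos': array([0.15819654, 0.65559794, 0.23211947]), 'tcp_rot': array([-3.71047985e-01, -3.11934671e+00,  2.82277184e-03]), 'wrist_force': array([0.59048812, 0.19661714, 0.66814326]), 'torque': array([ 0.01716471, -0.03277975, -0.00184657]), 'width': 0.9995228419629055}
```

View pics/side0.png

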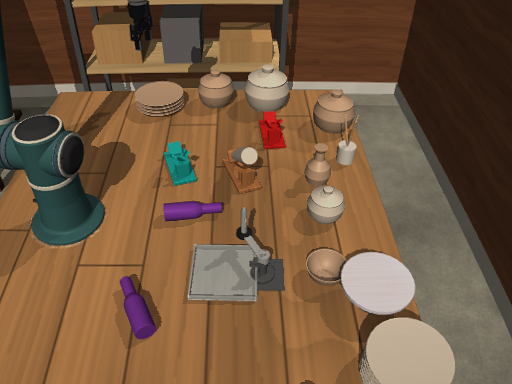

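View pics/top0.png

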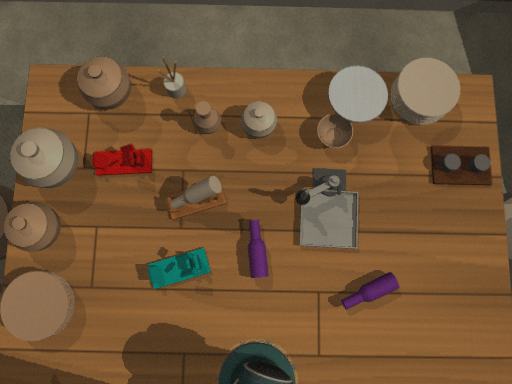

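View pics/wrist0.png

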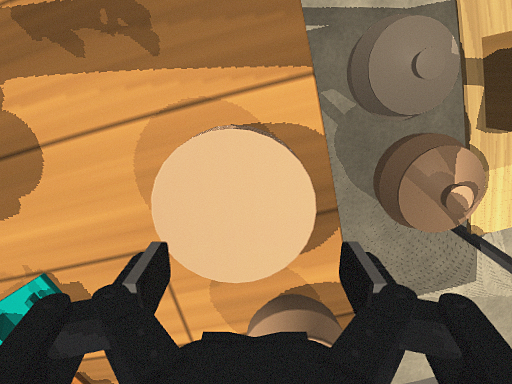

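The side view shows the pale vase in the wooden cradle at about (242,165) and the stand at (225,272), with the peg at (244,225). The top view has the vase at (197,193), peg (303,198) and hinge (334,181).

Look-alikes for the vase and cradle (top view):
- purple bottles at (257,250) and (372,291): wrong colour
- red cradle at (123,161) and turquoise cradle at (179,268): to be left alone
- carafe at (206,117): stands upright
- the wanted vase: the pale one in the brown cradle at (197,193)

I'll check the choice in close crops.

Run:
```python
from h import *
t=cv2.imread('pics/top0.png'); s=cv2.imread('pics/side0.png')
a=cv2.resize(t[160:260,150:370],None,fx=3.6,fy=3.6,interpolation=cv2.INTER_CUBIC)
cv2.imwrite('pics/c1.png',a)
b=cv2.resize(s[130:310,180:350],None,fx=3.3,fy=3.3,interpolation=cv2.INTER_CUBIC)
cv2.imwrite('pics/c2.png',b)
```

```text
(no output)
```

View pics/c1.png

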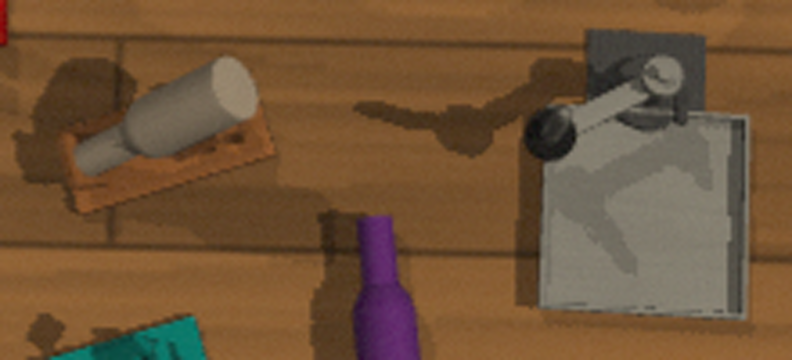

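View pics/c2.png

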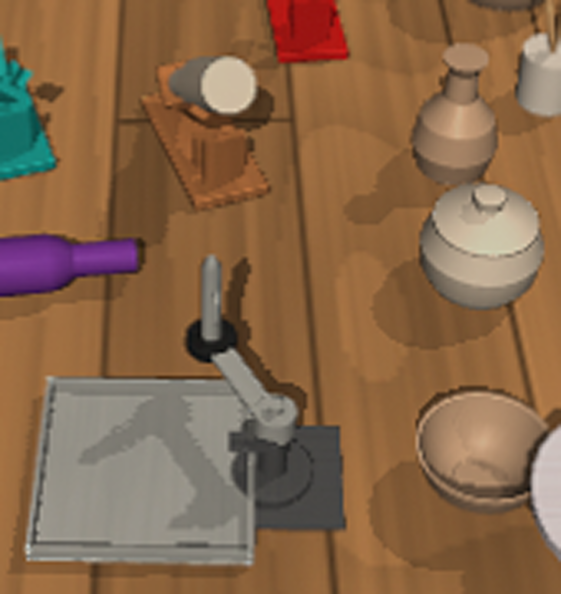

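The crops confirm the choice: the pale vase in the brown cradle has its base disc at top (215,184) and its mouth at (172,204). The peg with its black collar is at top (303,197). Next I'll measure from both views.

Run:
```python
from h import *
T=load('top0');S=load('side0')
# rays: hinge hub top, collar, tray corners (crop coords /3.6 + offset)
def tc(x,y): return 150+x/3.6-.36,160+y/3.6-.36
def sc(x,y): return 180+x/3.3-.35,130+y/3.3-.35
print('hub top', onz(T,*tc(663,75),.09), onz(S,*sc(280,408),.09))
print('collar', onz(T,*tc(549,133),.072), onz(S,*sc(210,341),.072))
cs=[(552,112),(748,116),(746,318),(540,308)]
P=np.array([onz(T,*tc(*c),.018) for c in cs]);print('tray',P.round(3),P.mean(0))
def tri(a,b):
    o1,d1=ray(T,*a);o2,d2=ray(S,*b)
    A=np.c_[d1,-d2];k=np.linalg.lstsq(A,o2-o1,rcond=None)[0];p,q=o1+k[0]*d1,o2+k[1]*d2
    return (p+q)/2,np.linalg.norm(p-q)
print('tri hub',tri(tc(663,75),sc(280,408)),'collar',tri(tc(549,133),sc(210,341)),'base',tri(tc(235,88),sc(228,85)))
for n,c,box in (('T',T,(168,170,225,212)),('S',S,(225,145,262,180))):
    hsv=cv2.cvtColor(c['pixels'],cv2.COLOR_RGB2HSV);X=cloud(c)
    x0,y0,x1,y1=box
    m=np.zeros(hsv.shape[:2],bool);m[y0:y1,x0:x1]=1
    print(n,hsv[187,212] if n=='T' else hsv[156,249])
    m&=(hsv[...,1]<75)
    P=X[m];P=P[P[:,2]>.03];print(len(P),P.min(0),P.max(0))
    np.save('pics/v'+n+'.npy',P)
```

```text
hub top [ 0.56554809 -0.21019052  0.09      ] [ 0.5688446  -0.21392595  0.09      ]
collar [ 0.52043146 -0.12184707  0.072     ] [ 0.51794428 -0.12886876  0.072     ]
tray [[ 0.548 -0.131  0.018]
 [ 0.548 -0.295  0.018]
 [ 0.38  -0.289  0.018]
 [ 0.385 -0.121  0.018]] [ 0.46538446 -0.20862046  0.018     ]
tri hub (array([ 0.56783535, -0.21084124,  0.08583881]), np.float64(0.0026804957274665854)) collar (array([ 0.51976429, -0.12278395,  0.06595014]), np.float64(0.003530113669682425)) base (array([0.53837013, 0.12325615, 0.13347973]), np.float64(0.001553219495799613))
T [ 16  70 150]
685 [0.29891409 0.01675635 0.04609174] [0.56228804 0.25729961 1.28551078]
S [ 18  53 205]
334 [0.48671782 0.10741576 0.04031534] [0.55959989 0.23687891 0.15250304]
```

Run:
```python
from h import *
from scipy.optimize import least_squares
def dcol(n,sel=None):
    P=np.load('pics/v%s.npy'%n);return P[P[:,2]<.3]
B=np.array([.538,.123,.1335])
a0=np.array([-.28,.77,-.574]);a0/=np.linalg.norm(a0)
for nm in (['T'],['S'],['T','S']):
    P=np.vstack([dcol(n) for n in nm])
    def split(p):
        th,ph=p[3:5];a=np.array([np.cos(ph)*np.cos(th),np.cos(ph)*np.sin(th),np.sin(ph)])
        d=P-p[:3];s=d@a;r=np.linalg.norm(d-np.outer(s,a),axis=1);return a,s,r
    p=np.r_[B,np.arctan2(.77,-.28),-.61]
    for it in range(8):
        a,s,r=split(p)
        body=(s>.008)&(s<.086)&(r<.04)&(r>.015);neck=(s>.115)&(s<.162)&(r<.024)&(r>.006);base=(abs(s)<.007)&(r<.022)
        def f(q):
            a,s,r=split(q);return np.r_[r[body]-.026,r[neck]-.015,s[base]]
        p=least_squares(f,p,loss='soft_l1',f_scale=.002).x
    a,s,r=split(p)
    print(nm,'base',p[:3].round(4),'axis',a.round(4),'pitch',np.degrees(p[4]).round(1),'az',np.degrees(p[3]).round(1),body.sum(),neck.sum(),base.sum(),np.sqrt(np.mean(f(p)**2)).round(4),'mouth',(p[:3]+.165*a).round(3))
# peg and arm from cloud
for n in ('top0','side0'):
    c=load(n);X=cloud(c)
    d=np.hypot(X[...,0]-.519,X[...,1]+.124)
    m=(d<.035)&(X[...,2]>.08)&(X[...,2]<.17)
    P=X[m];print(n,len(P),np.c_[P[np.argsort(-P[:,2])][:40:4]].round(3).tolist())
```

```text
['T'] base [0.541  0.1235 0.1309] axis [-0.2584  0.7772 -0.5737] pitch -35.0 az 108.4 355 96 109 0.0015 mouth [0.498 0.252 0.036]
['S'] base [0.5382 0.1255 0.132 ] axis [-0.2652  0.7693 -0.5813] pitch -35.5 az 109.0 95 9 166 0.002 mouth [0.494 0.252 0.036]
['T', 'S'] base [0.5396 0.1239 0.1307] axis [-0.2552  0.7764 -0.5762] pitch -35.2 az 108.2 450 105 272 0.0019 mouth [0.497 0.252 0.036]
top0 58 [[0.52, -0.122, 0.159], [0.518, -0.123, 0.156], [0.518, -0.117, 0.154], [0.518, -0.128, 0.153], [0.516, -0.118, 0.151], [0.527, -0.123, 0.15], [0.522, -0.116, 0.147], [0.514, -0.124, 0.144], [0.513, -0.119, 0.137], [0.515, -0.118, 0.128]]
side0 139 [[0.52, -0.122, 0.161], [0.517, -0.122, 0.157], [0.515, -0.123, 0.155], [0.515, -0.126, 0.154], [0.522, -0.124, 0.152], [0.525, -0.126, 0.15], [0.522, -0.125, 0.149], [0.522, -0.129, 0.147], [0.515, -0.127, 0.144], [0.52, -0.129, 0.142]]
```

Both views agree: vase base (0.540,0.124,0.131), axis azimuth 108.3° and 35° down; hinge (0.567,-0.211); peg (0.519,-0.123); tray centre (0.466,-0.208). Next is the planning helper and the move to the peg.

```bash
cat >> h.py <<'E'
def state():
    s=bot.read_state();R=Rn.from_rotvec(s['tcp_rot']).as_matrix()
    return s,R,np.array(s['tool_pos'])
def show():
    s,R,p=state();tilt=np.degrees(np.arccos(-R[2,2]))
    print('t%.2f p %s xyaw %.1f tilt %.2f F %s w %.3f q %s'%(s['time'],p.round(4),np.degrees(np.arctan2(R[1,0],R[0,0])),tilt,s['wrist_force'].round(1),s['width'],s['q'].round(2)))
def plan(tp,yaw=None,step=.038,n=None,dt=.115):
    s,R,p=state();y0=np.arctan2(R[1,0],R[0,0]);dy=0 if yaw is None else (np.radians(yaw)-y0+np.pi)%(2*np.pi)-np.pi
    D=np.array(tp)-p;N=n or max(1,int(np.ceil(max(np.linalg.norm(D)/step,abs(dy)/dt))))
    print('N',N)
    for i in range(N):
        Rz=Rn.from_euler('z',dy*i/N).as_matrix()@R
        print([ (Rz.T@(D/N)).round(4).tolist(),round(-dy/N,4)])
E
python3 -c "
from h import *
show();plan([.545,-.09,.235],58)"
```

```text
t0.15 p [0.1582 0.6556 0.2321] xyaw 166.4 tilt 0.10 F [0.6 0.2 0.7] w 1.000 q [ 1.3   0.26  1.61 -0.    1.27 -0.04]
N 23
[[-0.024, -0.0276, -0.0001], np.float64(0.0823)]
[[-0.0261, -0.0255, -0.0001], np.float64(0.0823)]
[[-0.0281, -0.0233, -0.0001], np.float64(0.0823)]
[[-0.03, -0.0209, -0.0001], np.float64(0.0823)]
[[-0.0316, -0.0183, -0.0001], np.float64(0.0823)]
[[-0.033, -0.0157, -0.0001], np.float64(0.0823)]
[[-0.0342, -0.0129, -0.0001], np.float64(0.0823)]
[[-0.0351, -0.0101, -0.0001], np.float64(0.0823)]
[[-0.0358, -0.0072, -0.0001], np.float64(0.0823)]
[[-0.0363, -0.0042, -0.0001], np.float64(0.0823)]
[[-0.0365, -0.0012, -0.0001], np.float64(0.0823)]
[[-0.0365, 0.0018, -0.0001], np.float64(0.0823)]
[[-0.0362, 0.0048, -0.0001], np.float64(0.0823)]
[[-0.0357, 0.0078, -0.0001], np.float64(0.0823)]
[[-0.0349, 0.0107, -0.0001], np.float64(0.0823)]
[[-0.0339, 0.0135, -0.0002], np.float64(0.0823)]
[[-0.0327, 0.0162, -0.0002], np.float64(0.0823)]
[[-0.0313, 0.0189, -0.0002], np.float64(0.0823)]
[[-0.0296, 0.0214, -0.0002], np.float64(0.0823)]
[[-0.0277, 0.0237, -0.0002], np.float64(0.0823)]
[[-0.0257, 0.0259, -0.0002], np.float64(0.0823)]
[[-0.0235, 0.028, -0.0002], np.float64(0.0823)]
[[-0.0211, 0.0298, -0.0002], np.float64(0.0823)]
```

Call:
servo_tool([
  [255,[-0.024,-0.028,0],0.082],
  [255,[-0.026,-0.026,0],0.082],
  [255,[-0.028,-0.023,0],0.082],
  [255,[-0.03,-0.021,0],0.082],
  [255,[-0.032,-0.018,0],0.082],
  [255,[-0.033,-0.016,0],0.082],
  [255,[-0.034,-0.013,0],0.082],
  [255,[-0.035,-0.01,0],0.082],
], newtons=20)

```text
time: 0.82
tool_pos: [0.2899, 0.3888, 0.2266]
tcp_rot: [-1.382, -2.82, 0.01]
wrist_force: [0.9, -0.1, 0.7]
width: 0.001
```

```bash
python3 -c "
from h import *
show();plan([.545,-.09,.235],58)"
```

```text
t0.82 p [0.2899 0.3888 0.2266] xyaw 127.8 tilt 0.36 F [ 0.9 -0.1  0.7] w 0.001 q [ 0.88 -0.09  2.    0.    1.24  0.22]
N 15
[[-0.0356, -0.0061, -0.0005], np.float64(0.0812)]
[[-0.036, -0.0032, -0.0005], np.float64(0.0812)]
[[-0.0362, -0.0003, -0.0005], np.float64(0.0812)]
[[-0.0361, 0.0027, -0.0005], np.float64(0.0812)]
[[-0.0357, 0.0056, -0.0006], np.float64(0.0812)]
[[-0.0352, 0.0085, -0.0006], np.float64(0.0812)]
[[-0.0344, 0.0113, -0.0006], np.float64(0.0812)]
[[-0.0333, 0.014, -0.0006], np.float64(0.0812)]
[[-0.0321, 0.0167, -0.0006], np.float64(0.0812)]
[[-0.0306, 0.0192, -0.0006], np.float64(0.0812)]
[[-0.029, 0.0217, -0.0007], np.float64(0.0812)]
[[-0.0271, 0.0239, -0.0007], np.float64(0.0812)]
[[-0.0251, 0.0261, -0.0007], np.float64(0.0812)]
[[-0.0229, 0.028, -0.0007], np.float64(0.0812)]
[[-0.0205, 0.0298, -0.0007], np.float64(0.0812)]
```

Tracking is good.

Call:
servo_tool([
  [255,[-0.036,-0.006,-0.001],0.081],
  [255,[-0.036,-0.003,-0.001],0.081],
  [255,[-0.036,0,-0.001],0.081],
  [255,[-0.036,0.003,-0.001],0.081],
  [255,[-0.036,0.006,-0.001],0.081],
  [255,[-0.035,0.009,-0.001],0.081],
  [255,[-0.034,0.011,-0.001],0.081],
  [255,[-0.033,0.014,-0.001],0.081],
])

```text
time: 1.48
tool_pos: [0.4256, 0.1182, 0.2343]
tcp_rot: [2.242, 2.199, -0.01]
wrist_force: [0.9, -0.5, 0.3]
width: -0.004
```

```bash
python3 -c "
from h import *
show();plan([.545,-.085,.21],58,n=8)"
```

```text
t1.48 p [0.4256 0.1182 0.2343] xyaw 88.9 tilt 0.36 F [ 0.9 -0.5  0.3] w -0.004 q [ 0.22 -0.19  2.07 -0.    1.26  0.24]
N 8
[[-0.0251, 0.0154, 0.0031], np.float64(0.0674)]
[[-0.024, 0.0171, 0.0031], np.float64(0.0674)]
[[-0.0228, 0.0187, 0.0031], np.float64(0.0674)]
[[-0.0215, 0.0202, 0.0031], np.float64(0.0674)]
[[-0.0201, 0.0216, 0.0031], np.float64(0.0674)]
[[-0.0186, 0.0229, 0.0031], np.float64(0.0674)]
[[-0.017, 0.0241, 0.0031], np.float64(0.0674)]
[[-0.0153, 0.0252, 0.003], np.float64(0.0674)]
```

Call:
servo_tool([
  [255,[-0.025,0.015,0.003],0.067],
  [255,[-0.024,0.017,0.003],0.067],
  [255,[-0.023,0.019,0.003],0.067],
  [255,[-0.022,0.02,0.003],0.067],
  [255,[-0.02,0.022,0.003],0.067],
  [255,[-0.019,0.023,0.003],0.067],
  [255,[-0.017,0.024,0.003],0.067],
  [255,[-0.015,0.025,0.003],0.067],
])

```text
time: 2.15
tool_pos: [0.5453, -0.1013, 0.2104]
tcp_rot: [2.767, 1.48, -0.005]
wrist_force: [-0.8, 0.6, 0.0]
width: 0.001
```

```bash
python3 -c "
from h import *
show();plan([.543,-.087,.137],58,n=8);snap('wrist','w1')"
```

```text
t2.15 p [ 0.5453 -0.1013  0.2104] xyaw 56.3 tilt 0.28 F [-0.8  0.6  0. ] w 0.001 q [-0.23  0.05  1.89 -0.01  1.2   0.37]
N 8
[[0.0014, -0.0012, 0.0092], np.float64(-0.0038)]
[[0.0014, -0.0012, 0.0092], np.float64(-0.0038)]
[[0.0014, -0.0012, 0.0092], np.float64(-0.0038)]
[[0.0014, -0.0012, 0.0092], np.float64(-0.0038)]
[[0.0014, -0.0012, 0.0092], np.float64(-0.0038)]
[[0.0014, -0.0012, 0.0092], np.float64(-0.0038)]
[[0.0014, -0.0012, 0.0092], np.float64(-0.0038)]
[[0.0014, -0.0012, 0.0092], np.float64(-0.0038)]
```

View pics/w1.png

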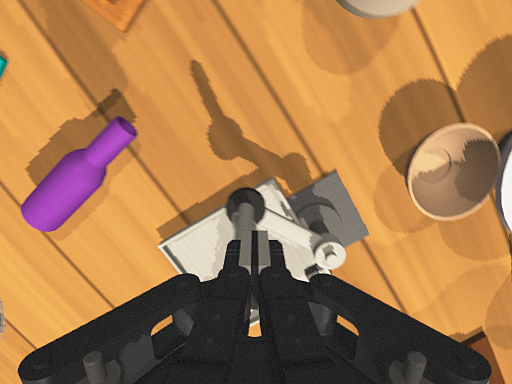

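```bash
python3 -c "
from h import *
c=load('w1');print(proj(c,[[.519,-.123,.072],[.519,-.123,.157],[.567,-.211,.09],[.545,-.101,.185],[.5396,.1239,.1307]]).round(0))
for uv in [(247,200),(246,207),(330,255)]:print(pt(c,*uv).round(4))"
```

```text
[[243. 210.]
 [240. 252.]
 [332. 259.]
 [252. 228.]
 [ 59. -61.]]
[ 0.5275 -0.1169  0.07  ]
[ 0.5258 -0.1182  0.0843]
[ 0.5677 -0.207   0.0884]
```

The wrist view agrees: collar at (245,205), hub at (330,255), both within about 5 px of the prediction. The fingers are clear on the far side of the peg, so I'll descend.

Call:
servo_tool([
  [255,[0.004,-0.003,0.005],0],
  [255,[0.003,-0.003,0.008],0],
  [255,[0.002,-0.002,0.01],0],
  [255,[0.001,-0.001,0.01],0],
  [255,[0.001,0,0.01],0],
  [255,[0,0,0.01],0],
  [255,[0,0,0.01],0],
  [255,[0,0,0.01],0],
])

```text
time: 2.87
tool_pos: [0.5443, -0.0887, 0.1292]
tcp_rot: [2.766, 1.476, -0.007]
wrist_force: [-0.1, -0.4, 0.4]
width: -0.003
```

Run:
```python
from h import *
show();s,R,p=state()
H=np.array([.567,-.211]);off=np.array([.53,.85])*.021
th0=np.arctan2(.088,-.048);th1=np.radians(177.5)
q=p[:2]
for th in np.linspace(th0,th1,7):
    g=H+.1*np.array([np.cos(th),np.sin(th)])+ off
    d=g-q;print(g.round(3),'tool',(R.T@np.r_[d,0]).round(4),np.linalg.norm(d).round(3));q=g
```

```text
t2.87 p [ 0.5443 -0.0887  0.1292] xyaw 56.2 tilt 0.43 F [-0.1 -0.4  0.4] w -0.003 q [-0.2   0.12  1.98 -0.01  1.05  0.39]
[ 0.53  -0.105] tool [-0.0217 -0.0024  0.0001] 0.022
[ 0.516 -0.115] tool [-0.0158 -0.0066  0.0001] 0.017
[ 0.504 -0.127] tool [-0.0167 -0.0038  0.0001] 0.017
[ 0.493 -0.14 ] tool [-0.0171 -0.0009  0.0001] 0.017
[ 0.485 -0.155] tool [-0.017   0.002   0.0001] 0.017
[ 0.48  -0.172] tool [-0.0164  0.0049  0.0001] 0.017
[ 0.478 -0.189] tool [-0.0153  0.0076  0.0001] 0.017
```

Call:
servo_tool([
  [255,[-0.011,-0.001,0],0],
  [255,[-0.011,-0.001,0],0],
  [255,[-0.008,-0.003,0],0],
  [255,[-0.008,-0.003,0],0],
  [255,[-0.008,-0.002,0],0],
  [255,[-0.008,-0.002,0],0],
  [255,[-0.009,0,0],0],
  [255,[-0.009,0,0],0],
])

```text
time: 3.53
tool_pos: [0.4864, -0.1421, 0.1261]
tcp_rot: [-2.768, -1.478, 0.01]
wrist_force: [0.5, 2.0, -2.4]
width: -0.003
```

Run:
```python
from h import *
show();c=snap('top','t1')
t=cv2.imread('pics/t1.png');cv2.imwrite('pics/t1c.png',cv2.resize(t[150:260,270:400],None,fx=5,fy=5,interpolation=cv2.INTER_CUBIC))
```

```text
t3.53 p [ 0.4864 -0.1421  0.1261] xyaw 56.2 tilt 0.41 F [ 0.5  2.  -2.4] w -0.003 q [-0.33  0.04  2.06 -0.    1.04  0.26]
```

View pics/t1c.png

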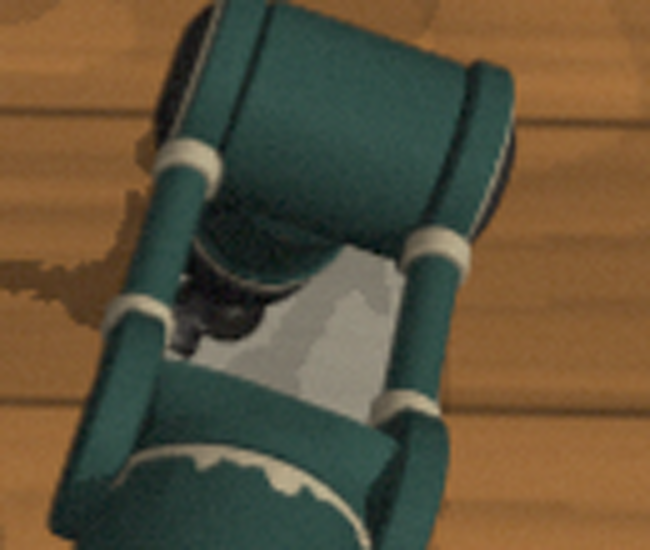

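The top view is hidden by the arm, but a 2 N reaction shows the fingers are in contact with the peg. I'll check the wrist view.

Run:
```python
from h import *
snap('wrist','w2')
s,R,p=state()
for g in ([.48,-.160],[.478,-.175],[.478,-.19],[.478,-.2]):
    d=np.array(g)-p[:2];print((R.T@np.r_[d,0]).round(4))
```

```text
[-0.0174  0.0039  0.0001]
[-0.031   0.0106  0.0001]
[-0.0435  0.019   0.0001]
[-0.0518  0.0245  0.0002]
```

View pics/w2.png

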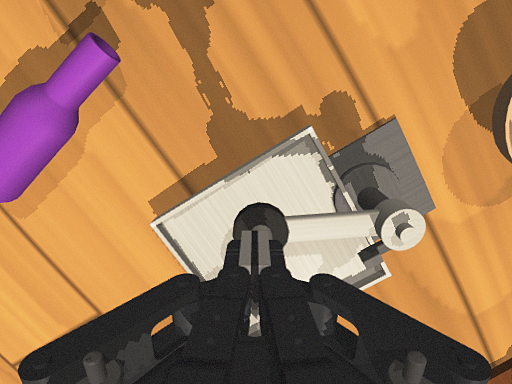

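The wrist view shows the collar at (262,222), just beyond the fingertips and off to their left. The swivel arm is following, so I'll continue along the arc.

Call:
servo_tool([
  [255,[-0.009,0.002,-0.001],0],
  [255,[-0.009,0.002,-0.001],0],
  [255,[-0.008,0.003,-0.001],0],
  [255,[-0.008,0.004,-0.001],0],
  [255,[-0.007,0.004,0],0],
  [255,[-0.006,0.004,0],0],
  [255,[-0.005,0.003,0],0],
  [255,[-0.005,0.003,0],0],
])

```text
time: 4.3
tool_pos: [0.4756, -0.1912, 0.1317]
tcp_rot: [-2.747, -1.442, -0.021]
wrist_force: [1.9, 24.6, 6.3]
width: -0.001
```

Run:
```python
from h import *
show();snap('wrist','w3')
```

```text
t4.30 p [ 0.4756 -0.1912  0.1317] xyaw 55.4 tilt 2.36 F [ 1.9 24.6  6.3] w -0.001 q [-0.45  0.06  2.04  0.04  1.07  0.13]
```

View pics/w3.png

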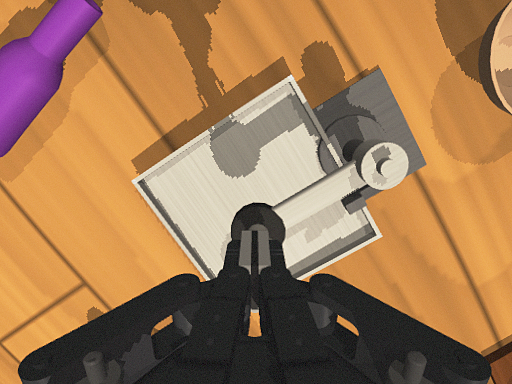

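The 24.6 N reaction means the arm has reached its stop. I'll back off, rise and measure it.

Call:
servo_tool([
  [255,[0.008,-0.002,0],0],
  [255,[0.012,-0.003,0],0],
  [255,[0.014,-0.003,-0.002],0],
  [255,[0.008,0,-0.015],0],
  [255,[0,0,-0.025],0],
  [255,[0,0,-0.03],0],
  [255,[0,0,-0.03],0],
  [255,[0,0,-0.02],0],
])

```text
time: 5.02
tool_pos: [0.4936, -0.1581, 0.2544]
tcp_rot: [-2.745, -1.444, -0.004]
wrist_force: [1.7, -0.1, -0.1]
width: -0.002
```

Run:
```python
from h import *
show();c=snap('wrist','w4');d=snap('side','s4')
for n,k in (('w',c),('s',d)):
    X=cloud(k);m=(np.hypot(X[...,0]-.467,X[...,1]+.206)<.035)&(X[...,2]>.08)&(X[...,2]<.17)
    P=X[m];print(n,len(P));
    for a,b in((.08,.11),(.11,.14),(.14,.165)):
        Q=P[(P[:,2]>=a)&(P[:,2]<b)];print(a,len(Q),Q.mean(0).round(4) if len(Q) else '')
```

```text
t5.02 p [ 0.4936 -0.1581  0.2544] xyaw 55.5 tilt 2.26 F [ 1.7 -0.1 -0.1] w -0.002 q [-0.38 -0.03  1.89  0.03  1.31  0.22]
w 265
0.08 166 [ 0.4706 -0.203   0.0966]
0.11 99 [ 0.4729 -0.2045  0.1198]
0.14 0 
s 180
0.08 67 [ 0.4651 -0.2105  0.0972]
0.11 70 [ 0.4654 -0.2109  0.1246]
0.14 43 [ 0.4652 -0.2096  0.1502]
```

View pics/w4.png

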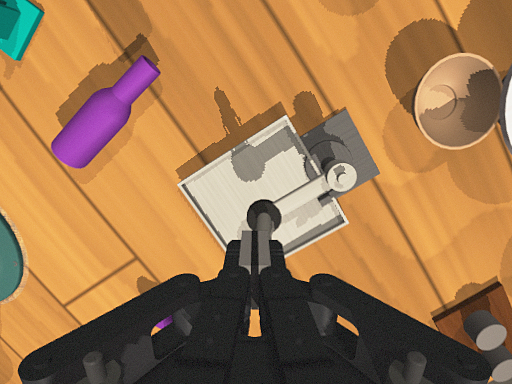

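View pics/s4.png

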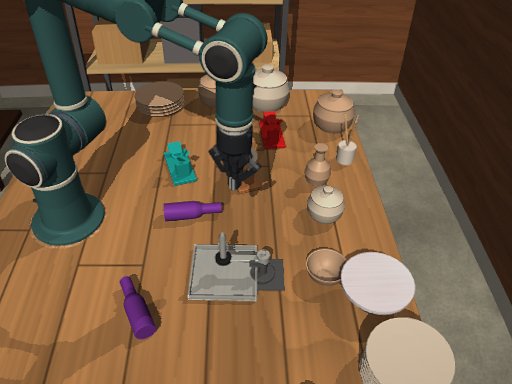

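The wrist and side views both put the peg at about (0.466,-0.207), over the tray centre. Next I'll go to the vase.

Run:
```python
from h import *
s,R,p=state();print('tool z',R[:,2].round(4))
plan([.535,.138,.225],108.4,n=8)
```

```text
tool z [-0.0101  0.0338 -0.9994]
N 8
[[0.0333, -0.0168, 0.0052], np.float64(-0.1155)]
[[0.035, -0.0129, 0.0051], np.float64(-0.1155)]
[[0.0363, -0.0088, 0.005], np.float64(-0.1155)]
[[0.0371, -0.0045, 0.0049], np.float64(-0.1155)]
[[0.0374, -0.0002, 0.0048], np.float64(-0.1155)]
[[0.0371, 0.0041, 0.0047], np.float64(-0.1155)]
[[0.0364, 0.0084, 0.0045], np.float64(-0.1155)]
[[0.0352, 0.0125, 0.0044], np.float64(-0.1155)]
```

Call:
servo_tool([
  [255,[0.033,-0.017,0.003],-0.115],
  [200,[0.035,-0.013,0.003],-0.115],
  [150,[0.036,-0.009,0.004],-0.115],
  [100,[0.037,-0.005,0.004],-0.115],
  [50,[0.037,0,0.004],-0.115],
  [0,[0.037,0.004,0.004],-0.115],
  [0,[0.036,0.008,0.004],-0.115],
  [0,[0.035,0.012,0.004],-0.115],
])

```text
time: 5.78
tool_pos: [0.5358, 0.1345, 0.2318]
tcp_rot: [-1.803, -2.56, -0.021]
wrist_force: [-0.1, -0.0, 0.7]
width: 0.975
```

Run:
```python
from h import *
show();c=snap('wrist','w5')
B=np.array([.5396,.1239,.1307]);a=np.array([-.2572,.7768,-.575])
print(proj(c,[B,B+.02*a,B+.05*a,B+.165*a]).round(0))
plan([.535,.138,.127],108.4,n=8)
```

```text
t5.78 p [0.5358 0.1345 0.2318] xyaw 109.7 tilt 0.98 F [-0.1 -0.   0.7] w 0.975 q [ 0.19  0.03  1.87  0.02  1.24 -0.16]
[[253. 204.]
 [253. 182.]
 [254. 152.]
 [255.  54.]]
N 8
[[-0.0006, -0.0003, 0.013], np.float64(0.0039)]
[[-0.0006, -0.0003, 0.013], np.float64(0.0039)]
[[-0.0006, -0.0003, 0.013], np.float64(0.0039)]
[[-0.0006, -0.0003, 0.013], np.float64(0.0039)]
[[-0.0006, -0.0003, 0.013], np.float64(0.0039)]
[[-0.0006, -0.0003, 0.013], np.float64(0.0039)]
[[-0.0006, -0.0003, 0.013], np.float64(0.0039)]
[[-0.0006, -0.0003, 0.013], np.float64(0.0039)]
```

View pics/w5.png

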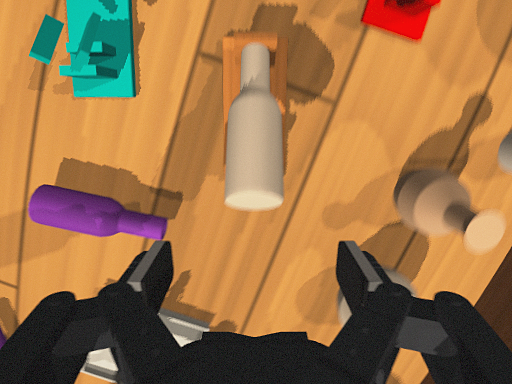

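The wrist view shows the base rim centred at (254,199) and the mouth end at (255,50). The vase is centred between the open jaws and square to them, so I'll descend.

Call:
servo_tool([
  [0,[0,0,0.013],0.01],
  [0,[0,0,0.014],0.01],
  [0,[0,0,0.014],0],
  [0,[0,0,0.014],0],
  [0,[0,0,0.014],0],
  [0,[0,0,0.014],0],
  [0,[0,0,0.012],0],
  [0,[0,0,0.006],0],
])

```text
time: 6.5
tool_pos: [0.5373, 0.1453, 0.1207]
tcp_rot: [-1.808, -2.56, -0.019]
wrist_force: [-0.5, 0.1, 0.1]
width: 0.998
```

Run:
```python
from h import *
show();s,R,p=state();print((p+.006*R[:,2]).round(4));snap('wrist','w6')
```

```text
t6.50 p [0.5373 0.1453 0.1207] xyaw 109.5 tilt 0.82 F [-0.5  0.1  0.1] w 0.998 q [ 0.21  0.14  1.97  0.02  1.03 -0.14]
[0.5373 0.1454 0.1147]
```

View pics/w6.png

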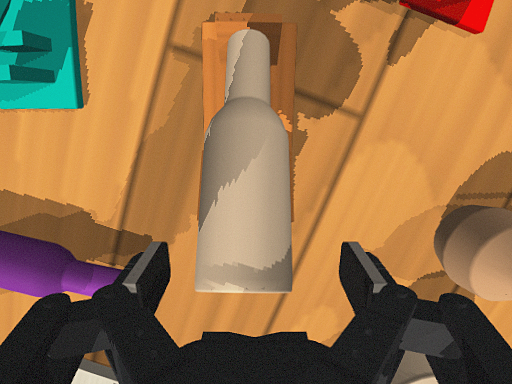

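Call:
servo_tool([
  [0,[-0.003,-0.002,-0.003],0.005],
  [0,[-0.003,-0.002,-0.003],0.005],
  [0,[-0.003,-0.001,-0.001],0.005],
  [0,[0,0,0],0],
  [0,[0,0,0],0],
  [0,[0,0,0],0],
  [0,[0,0,0],0],
  [0,[0,0,0],0],
])

```text
time: 7.22
tool_pos: [0.5374, 0.1326, 0.1307]
tcp_rot: [-1.834, -2.547, -0.022]
wrist_force: [-0.4, 0.1, 0.2]
width: 0.998
```

Run:
```python
from h import *
show();s,R,p=state();g=p+.006*R[:,2]
B=np.array([.5396,.1239,.1307]);a=np.array([-.2572,.7768,-.575])
d=g-B;s=d@a;print(s.round(4),(R.T@(d-s*a)).round(4))
```

```text
t7.22 p [0.5374 0.1326 0.1307] xyaw 108.5 tilt 0.84 F [-0.4  0.1  0.2] w 0.998 q [ 0.19  0.12  1.98  0.01  1.04 -0.14]
0.0108 [ 0.0002  0.0007 -0.0002]
```

Call:
servo_tool([
  [0,[0.003,0,0.002],0],
  [0,[0.002,0,0.002],0],
  [0,[0,0,0],0],
  [0,[0,0,0],0],
  [0,[0,0,0],0],
  [0,[0,0,0],0],
  [0,[0,0,0],0],
  [0,[0,0,0],0],
])

```text
time: 7.88
tool_pos: [0.5353, 0.1386, 0.1261]
tcp_rot: [-1.832, -2.547, -0.022]
wrist_force: [0.3, -1.1, 0.5]
width: 0.998
```

Run:
```python
from h import *
show();s,R,p=state();g=p+.006*R[:,2]
B=np.array([.5396,.1239,.1307]);a=np.array([-.2572,.7768,-.575])
d=g-B;s=d@a;print(s.round(4),(R.T@(d-s*a)).round(4))
```

```text
t7.88 p [0.5353 0.1386 0.1261] xyaw 108.6 tilt 0.83 F [ 0.3 -1.1  0.5] w 0.998 q [ 0.2   0.12  1.98  0.01  1.03 -0.13]
0.0187 [ 0.0001  0.0006 -0.0001]
```

Call:
servo_tool([
  [90,[0,0,0],0],
  [120,[0,0,0],0],
  [160,[0,0,0],0],
  [255,[0,0,0],0],
  [255,[0,0,0],0],
  [255,[0,0,0],0],
  [255,[0,0,0],0],
  [255,[0,0,0],0],
], newtons=20)

```text
time: 8.55
tool_pos: [0.5347, 0.1382, 0.1261]
tcp_rot: [-1.832, -2.546, -0.02]
wrist_force: [-0.5, -1.1, 0.3]
width: 0.577
```

Run:
```python
from h import *
show();snap('side','s7');snap('wrist','w7')
cv2.imwrite('pics/s7c.png',cv2.resize(cv2.imread('pics/s7.png')[110:230,170:330],None,fx=4,fy=4))
```

```text
t8.55 p [0.5347 0.1382 0.1261] xyaw 108.5 tilt 0.79 F [-0.5 -1.1  0.3] w 0.577 q [ 0.2   0.12  1.98  0.01  1.03 -0.13]
```

View pics/s7c.png

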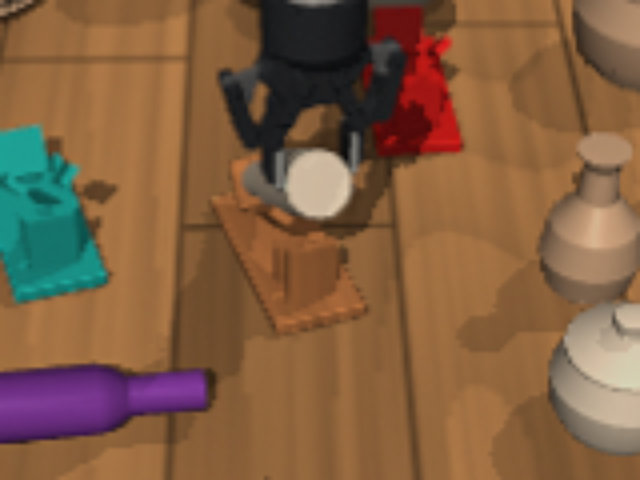

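View pics/w7.png

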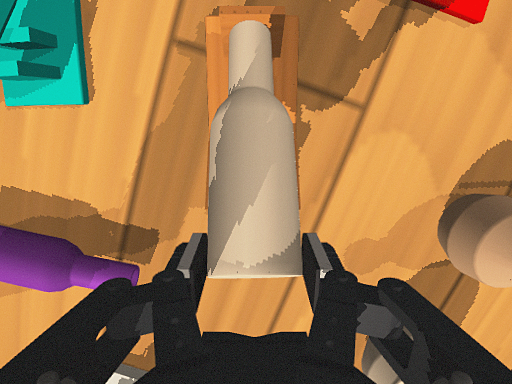

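The wrist view shows the vase gripped squarely, pads at (200,255) and (312,255). I'll lift it straight up and let it swing mouth-down in the light grip.

Call:
servo_tool([
  [255,[0,0,-0.006],0],
  [255,[0,0,-0.012],0],
  [255,[0,0,-0.015],0],
  [255,[0,0,-0.018],0],
  [255,[0,0,-0.02],0],
  [255,[0,0,-0.02],0],
  [255,[0,0,-0.02],0],
  [255,[0,0,-0.02],0],
])

```text
time: 9.32
tool_pos: [0.5281, 0.1346, 0.2569]
tcp_rot: [-1.824, -2.538, 0.003]
wrist_force: [-0.1, -0.3, -3.5]
width: 0.583
```

Run:
```python
from h import *
show();snap('side','s8');snap('wrist','w8')
cv2.imwrite('pics/s8c.png',cv2.resize(cv2.imread('pics/s8.png')[60:220,150:340],None,fx=4,fy=3.7))
```

```text
t9.32 p [0.5281 0.1346 0.2569] xyaw 108.6 tilt 0.92 F [-0.1 -0.3 -3.5] w 0.583 q [ 0.2   0.01  1.85  0.01  1.3  -0.13]
```

View pics/s8c.png

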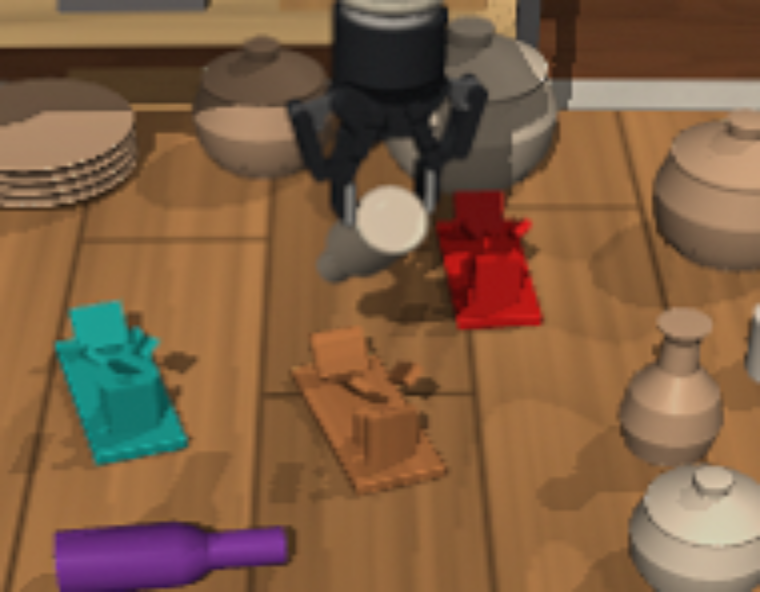

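View pics/w8.png

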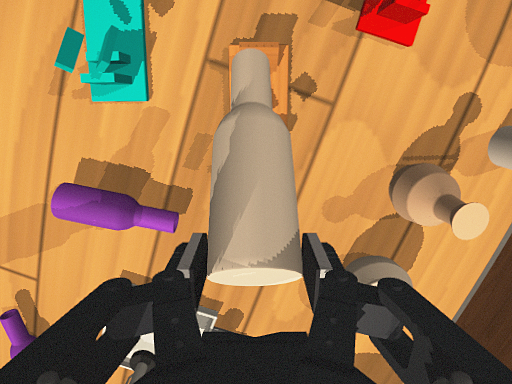

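The lift worked, but the vase kept its tilt: the grip holds it against gravity. To pivot it, I'll brace the mouth against the fixed cradle's wood while moving the grip over it. First I'll measure the cradle's profile.

Run:
```python
from h import *
az=np.radians(108.4);e=np.array([np.cos(az),np.sin(az)]);n=np.array([-e[1],e[0]])
c=load('s8');X=cloud(c).reshape(-1,3)
M=np.array([.498,.252]);d=X[:,:2]-M
u=d@e;w=d@n
m=(abs(u+.05)<.13)&(abs(w)<.045)&(X[:,2]>.005)&(X[:,2]<.12)
U,W,Z=u[m],w[m],X[m,2]
for k in np.arange(-.17,.07,.01):
    row=[]
    for l in np.arange(-.045,.045,.01):
        q=(abs(U-k-.005)<=.005)&(abs(W-l-.005)<=.005);row.append('%3d'%(1000*Z[q].max()) if q.any() else '  .')
    print('%.3f'%k,' '.join(row))
B=np.array([.5396,.1239]);print('base u',(B-M)@e)
# vase now from wrist cloud
Xw=cloud(load('w8'));hs=cv2.cvtColor(load('w8')['pixels'],cv2.COLOR_RGB2HSV)
for uv in [(250,58),(250,80),(253,130),(254,200),(254,255)]:
    P=Xw[uv[1],uv[0]];print(uv,P.round(4),((P[:2]-M)@e).round(4))
```

```text
-0.170   .   .   .   .   .   .   .   .   .
-0.160   5   .   .   .   .   .   5   .   .
-0.150   .  14  13  14  15  17  15  13  14
-0.140   .  13  18  15  13  15  24  15  15
-0.130   .  15  63  65  63  63  61  16  15
-0.120   .  15  95  92  63  62  91  94  14
-0.110   .  92  96  86   .   .  93  97  13
-0.100   5  14  87  79  47  48  71  87  13
-0.090   .  14  77  77  46  43  62  81  17
-0.080   5   .  75  64   .   .  14  74  15
-0.070   .   .  61   .   .   .  16  15  14
-0.060   .   .  15  16   .  13  16  19  14
-0.050   8  15  18  15  16  17  15  16  15
-0.040   .  15  15  13  16  14  17  16  16
-0.030   .  13  17   .   .  16  15  14  16
-0.020   .  15  13  24  23  28  23  15  12
-0.010   .  15  40  37  39  35  41  15  14
0.000   .  15  50  51  52  51  47  40  15
0.010   .  16  50  54  52  52  51  54  16
0.020   .   .   .   .   .   .   .   .  10
0.030   7   .   .   .   .   .   .   .   5
0.040   .   .   .   .   .   .   .   .   .
0.050   .   .   .   .   .   .   5   .   .
0.060   .   .   .   .   .   6   .   6   5
base u -0.13468201702865945
(250, 58) [0.495  0.2333 0.1726] -0.0168
(250, 80) [0.5004 0.2178 0.1883] -0.0332
(253, 130) [0.5121 0.19   0.2314] -0.0633
(254, 200) [0.5229 0.1597 0.261 ] -0.0954
(254, 255) [0.5291 0.1414 0.2822] -0.1147
```

The vase is now at about 44° (it was 35°), so it does creep in the light grip. Upward jerks add to gravity's pull on it, so I'll try some.

Call:
servo_tool([
  [255,[0,0,-0.041],0],
  [255,[0,0,0],0],
  [255,[0,0,0.015],0],
  [255,[0,0,0.015],0],
  [255,[0.0,0,-0.041],0],
  [255,[0,0,0],0],
  [255,[0,0,0.015],0],
  [255,[0,0,0.015],0],
])

```text
time: 10.08
tool_pos: [0.5181, 0.132, 0.2617]
tcp_rot: [-1.818, -2.53, 0.021]
wrist_force: [0.5, -0.0, -2.7]
width: 0.58
```

```bash
cat >> h.py <<'E'
def axfit(f,rows,cols=(225,280),dz=(-.2,.1)):
    # mid-ridge of vase in the wrist view: slope angle in the tool x - z plane
    c=load(f);X=cloud(c);s,R,p=state()
    q=(X-p)@R; out=[]
    for v in rows:
        r=q[v,cols[0]:cols[1]];r=r[(abs(r[:,1])<.004)]
        if len(r): out.append(np.median(r,0))
    return np.array(out)
E
python3 - <<'E'
from h import *
show();snap('wrist','w9');print(axfit('w9',range(20,320,20)).round(4))
E
```

```text
t10.08 p [0.5181 0.132  0.2617] xyaw 108.6 tilt 1.67 F [ 0.5 -0.  -2.7] w 0.580 q [ 0.2  -0.    1.85  0.01  1.32 -0.13]
[[ 1.695e-01  2.000e-04  2.625e-01]
 [ 1.455e-01  1.000e-04  2.605e-01]
 [ 1.201e-01  0.000e+00  2.476e-01]
 [ 9.630e-02 -1.000e-04  2.482e-01]
 [ 7.180e-02  4.000e-04  2.487e-01]
 [ 5.520e-02  3.000e-04  1.312e-01]
 [ 4.180e-02  4.000e-04  9.630e-02]
 [ 3.520e-02  3.000e-04  4.870e-02]
 [ 2.720e-02  1.000e-04  2.810e-02]
 [ 2.050e-02 -1.000e-04  1.090e-02]
 [ 1.480e-02  0.000e+00 -3.800e-03]
 [ 9.900e-03 -1.000e-04 -1.650e-02]
 [-1.000e-04  1.000e-03 -1.810e-02]
 [-1.530e-02  1.000e-04 -1.260e-02]
 [-3.310e-02 -0.000e+00 -6.000e-03]]
```

View pics/w9.png

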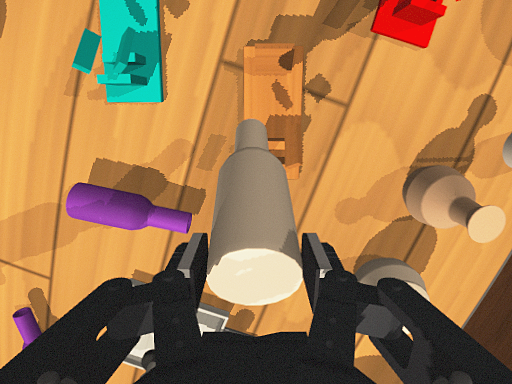

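The jerks work: the vase axis is now about 69° below level. I'll repeat them.

Call:
servo_tool([
  [255,[0,0,-0.041],0],
  [255,[0,0,0],0],
  [255,[0,0,0.015],0],
  [255,[0,0,0.015],0],
  [255,[0.0,0,-0.041],0],
  [255,[0,0,0],0],
  [255,[0,0,0.01],0],
  [255,[0,0,0.0],0],
])

```text
time: 10.8
tool_pos: [0.5025, 0.1285, 0.2781]
tcp_rot: [-1.801, -2.506, 0.069]
wrist_force: [0.9, 0.0, -3.4]
width: 0.571
```

Run:
```python
from h import *
show();snap('wrist','w10');print(axfit('w10',range(100,320,10)).round(4)); s,R,p=state();print('z in toolx',R[:,2].round(4))
```

```text
t10.80 p [0.5025 0.1285 0.2781] xyaw 108.5 tilt 4.05 F [ 0.9  0.  -3.4] w 0.571 q [ 0.2  -0.01  1.83  0.01  1.39 -0.13]
[[ 7.210e-02  1.000e-04  2.825e-01]
 [ 5.870e-02  1.000e-04  2.817e-01]
 [ 4.510e-02  0.000e+00  2.813e-01]
 [ 4.750e-02 -2.000e-04  1.272e-01]
 [ 4.110e-02  2.000e-04  1.092e-01]
 [ 3.840e-02  3.000e-04  7.580e-02]
 [ 3.470e-02 -1.000e-04  5.770e-02]
 [ 3.070e-02 -0.000e+00  4.590e-02]
 [ 2.680e-02 -0.000e+00  3.560e-02]
 [ 2.350e-02 -0.000e+00  2.590e-02]
 [ 2.040e-02  0.000e+00  1.710e-02]
 [ 1.760e-02  0.000e+00  9.000e-03]
 [ 1.510e-02  6.000e-04  1.300e-03]
 [ 1.260e-02  1.000e-04 -5.300e-03]
 [ 1.030e-02  1.000e-04 -1.170e-02]
 [ 6.600e-03  1.000e-04 -1.460e-02]
 [-4.000e-04  0.000e+00 -1.200e-02]
 [-7.900e-03  0.000e+00 -9.200e-03]
 [-1.530e-02  2.000e-04 -7.100e-03]
 [-2.370e-02  2.000e-04 -4.200e-03]
 [-3.270e-02  2.000e-04 -1.100e-03]
 [-2.712e-01  1.000e-04  2.761e-01]]
z in toolx [-0.0706 -0.0043 -0.9975]
```

View pics/w10.png

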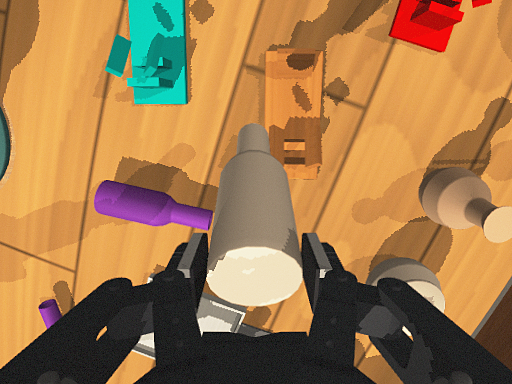

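About 70° now, with no further gain; vertical jerks also tilt the tool. Sideways motion comes mostly from joint 1 and shouldn't tilt it. So I'll start gently towards the peg side and stop dead, letting the mouth swing under.

Call:
servo_tool([
  [255,[-0.01,-0.003,0.0],0],
  [255,[-0.019,-0.006,0],0],
  [255,[-0.028,-0.009,0],0],
  [255,[-0.039,-0.012,0],0],
  [255,[-0.039,-0.012,0],0],
  [255,[0,0,0],0],
  [255,[0,0,0.0],0],
  [255,[0,0,0.0],0],
])

```text
time: 11.52
tool_pos: [0.5105, -0.0224, 0.2817]
tcp_rot: [-1.804, -2.515, 0.063]
wrist_force: [0.1, 1.1, -3.0]
width: 0.582
```

```bash
cat >> h.py <<'E'
def vang(f):
    # vase body slope in world (deg below level, in tool x plane) from wrist ridge points
    Q=axfit(f,range(100,330,5));s,R,p=state();Q=Q[(Q[:,0]>-.02)&(Q[:,0]<.12)&(Q[:,2]<.06)&(Q[:,2]>-.03)]
    # keep ridge: after sharp base edge
    i=np.argmin(Q[:,2]);r=Q[:i]; 
    k=np.polyfit(r[:,2],r[:,0],1); d=R@np.array([k[0],0,1]);d/=np.linalg.norm(d)
    xh=R[:2,0]/np.linalg.norm(R[:2,0])
    print('n',len(r),'below level',np.degrees(np.arctan2(-d[2],d[:2]@xh)).round(1),'jaw axis tilt',np.degrees(np.arcsin(R[2,1])).round(2),'tool z',R[:,2].round(3))
E
python3 - <<'E'
from h import *
show();snap('wrist','w11');vang('w11')
E
```

```text
t11.52 p [ 0.5105 -0.0224  0.2817] xyaw 108.7 tilt 3.51 F [ 0.1  1.1 -3. ] w 0.582 q [-0.08 -0.04  1.85 -0.01  1.39 -0.41]
n 14 below level 76.8 jaw axis tilt -3.41 tool z [-0.061 -0.006 -0.998]
```

View pics/w11.png

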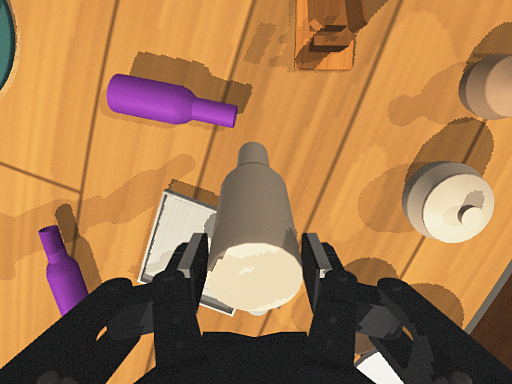

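Call:
servo_tool([
  [255,[0.041,0.0,0.0],0],
  [255,[0.028,0,0],0],
  [255,[0.015,0,0],0],
  [255,[-0.005,0,0],0],
  [255,[-0.018,0,0],0],
  [255,[-0.03,0,0],0],
  [255,[-0.041,0,0.0],0],
  [255,[0,0,0.0],0],
])

```text
time: 12.23
tool_pos: [0.5153, -0.0225, 0.2828]
tcp_rot: [-1.783, -2.534, 0.056]
wrist_force: [0.5, -0.9, -3.4]
width: 0.573
```

Call:
servo_tool([
  [255,[0.0,0.0,0.0],0],
  [255,[0,0,0],0],
  [255,[0.0,0,0],0],
  [255,[0,0,0],0],
  [255,[0,0,0],0],
  [255,[0,0,-0.01],0],
  [255,[0,0,-0.01],0],
  [255,[0,0,0.0],0],
])

```text
time: 12.9
tool_pos: [0.5162, -0.0192, 0.304]
tcp_rot: [-1.776, -2.536, 0.057]
wrist_force: [0.5, 0.0, -2.0]
width: 0.575
```

Run:
```python
from h import *
show();snap('wrist','w12');vang('w12')
```

```text
t12.90 p [ 0.5162 -0.0192  0.304 ] xyaw 110.0 tilt 3.32 F [ 0.5  0.  -2. ] w 0.575 q [-0.08 -0.04  1.81 -0.01  1.43 -0.43]
n 9 below level 87.4 jaw axis tilt -3.21 tool z [-0.058 -0.004 -0.998]
```

View pics/w12.png

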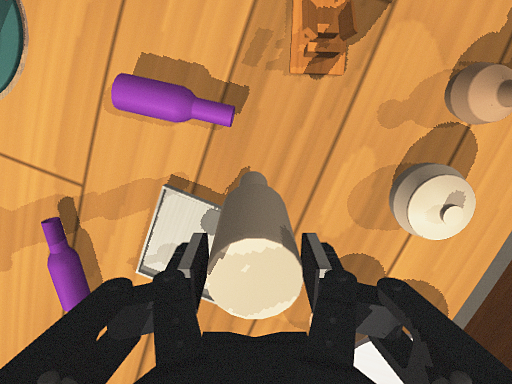

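The vase is now about 87° below level. I'll check both tilt directions from the side camera.

```bash
cat >> h.py <<'E'
def sidevase(f,lo=.10):
    from scipy.optimize import least_squares
    c=load(f);X=cloud(c);s,R,p=state();g=p+.006*R[:,2]
    hsv=cv2.cvtColor(c['pixels'],cv2.COLOR_RGB2HSV)
    m=(np.linalg.norm(X[...,:2]-g[:2],axis=2)<.05)&(X[...,2]<g[2]-.02)&(X[...,2]>g[2]-.155)&(hsv[...,1]>25)
    P=X[m];zr=g[2]-P[:,2] # below grip; s=.0187+zr
    sx=.0187+zr
    body=(sx<.086)&(sx>.05);neck=(sx>.113)&(sx<.16)
    def f2(q):
        cx=q[0]+q[2]*zr;cy=q[1]+q[3]*zr;r=np.hypot(P[:,0]-cx,P[:,1]-cy);return np.r_[r[body]-.026,r[neck]-.015]
    r=least_squares(f2,[g[0],g[1],0,0],loss='soft_l1',f_scale=.002);q=r.x
    zm=.1463;print('pts',body.sum(),neck.sum(),'axis@grip',q[:2].round(4),'grip',g.round(4),'tilt deg',np.degrees(q[2:]).round(2),'mouth',(q[:2]+q[2:]*zm).round(4),'z',(g[2]-zm).round(4),'rms',np.sqrt((r.fun**2).mean()).round(4),'lowest',P[:,2].min().round(4))
    return m
E
python3 - <<'E'
from h import *
snap('side','s13');sidevase('s13')
cv2.imwrite('pics/s13c.png',cv2.resize(cv2.imread('pics/s13.png')[60:260,160:330],None,fx=3,fy=3))
E
```

```text
pts 228 149 axis@grip [ 0.5198 -0.0302] grip [ 0.5154 -0.0193  0.2966] tilt deg [-4.75  1.73] mouth [ 0.5076 -0.0258] z 0.1503 rms 0.0014 lowest 0.149
```

View pics/s13c.png

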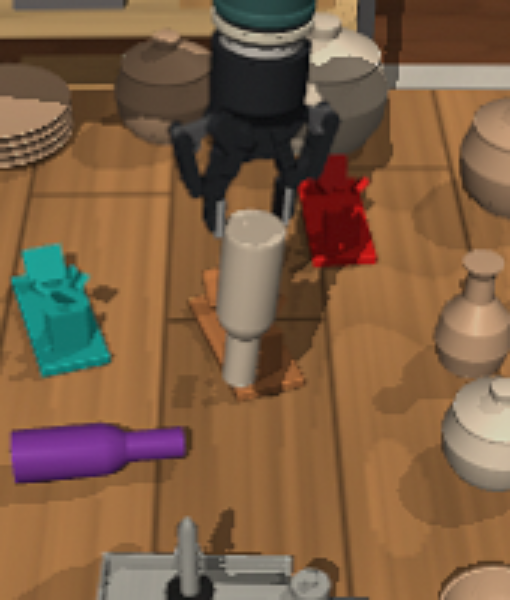

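The axis tilt is about (-4.8°,+1.7°), and the axis sits about 11 mm towards the pad edge. That's enough to enter the peg, where I can release and push on the base with shut fingers. First I'll try a downward jerk to undo some of the tool tilt.

Call:
servo_tool([
  [255,[0,0.0,0.041],0],
  [255,[0,0,0],0],
  [255,[0,0,-0.01],0],
  [255,[0,0,-0.012],0],
  [255,[0,0,-0.012],0],
  [255,[0,0,-0.012],0],
  [255,[0,0,-0.01],0],
  [255,[0,0,0.0],0],
])

```text
time: 13.67
tool_pos: [0.5193, -0.0193, 0.331]
tcp_rot: [-1.78, -2.542, 0.051]
wrist_force: [1.0, -0.4, -1.9]
width: 0.572
```

Run:
```python
from h import *
show();snap('side','s14');sidevase('s14');s,R,p=state();print(R[:,2].round(4))
```

```text
t13.67 p [ 0.5193 -0.0193  0.331 ] xyaw 110.0 tilt 2.88 F [ 1.  -0.4 -1.9] w 0.572 q [-0.08 -0.05  1.77 -0.01  1.47 -0.43]
pts 238 158 axis@grip [ 0.5226 -0.0301] grip [ 0.5192 -0.0194  0.3247] tilt deg [-3.59  0.44] mouth [ 0.5134 -0.029 ] z 0.1784 rms 0.0013 lowest 0.176
[-0.0494 -0.005  -0.9988]
```

Better: (-3.6°,+0.4°). Now I'll move gently over the peg.

Call:
servo_tool([
  [255,[-0.007,-0.005,0],0],
  [255,[-0.013,-0.009,0],0],
  [255,[-0.018,-0.013,0],0],
  [255,[-0.02,-0.014,0],0],
  [255,[-0.02,-0.014,0],0],
  [255,[-0.018,-0.013,0],0],
  [255,[-0.012,-0.008,0],0],
  [255,[-0.006,-0.004,0],0],
])

```text
time: 14.38
tool_pos: [0.4823, -0.1608, 0.336]
tcp_rot: [-1.775, -2.55, 0.05]
wrist_force: [-0.4, 0.0, -2.8]
width: 0.571
```

Run:
```python
from h import *
show();snap('side','s15');sidevase('s15');s,R,p=state();print(R[:,2].round(4))
```

```text
t14.38 p [ 0.4823 -0.1608  0.336 ] xyaw 110.3 tilt 2.67 F [-0.4  0.  -2.8] w 0.571 q [-0.36 -0.07  1.79 -0.02  1.47 -0.71]
pts 277 178 axis@grip [ 0.4861 -0.1719] grip [ 0.4818 -0.1615  0.33  ] tilt deg [-3.77  0.74] mouth [ 0.4764 -0.1701] z 0.1837 rms 0.0011 lowest 0.1821
[-0.0467 -0.0075 -0.9989]
```

Run:
```python
from h import *
from scipy.optimize import least_squares
for f,r in(('s4',.008),('w4',.008),('s15',.008)):
    X=cloud(load(f));m=(np.hypot(X[...,0]-.467,X[...,1]+.206)<.016)&(X[...,2]>.082)&(X[...,2]<.146);P=X[m]
    # y from central columns; x from mean
    q=least_squares(lambda q:np.hypot(P[:,0]-q[0],P[:,1]-q[1])-r,[.467,-.206],loss='soft_l1',f_scale=.002).x
    print(f,len(P),q.round(4))
s,R,p=state();d=np.array([.4662-.4764,-.2065+.1701,0]);print((R.T@d).round(4))
```

```text
s4 144 [ 0.4649 -0.2057]
w4 256 [ 0.467  -0.2081]
s15 147 [ 0.465  -0.2059]
[-0.0306 -0.0222  0.0008]
```

Call:
servo_tool([
  [255,[-0.004,-0.003,0],0],
  [255,[-0.006,-0.005,0],0],
  [255,[-0.007,-0.005,0],0],
  [255,[-0.006,-0.004,0],0],
  [255,[-0.003,-0.003,0.001],0],
  [255,[-0.001,-0.001,0.001],0],
  [255,[0,0,0],0],
  [255,[0,0,0],0],
])

```text
time: 15.1
tool_pos: [0.4708, -0.1955, 0.3338]
tcp_rot: [-1.773, -2.549, 0.049]
wrist_force: [-0.7, -0.7, -3.1]
width: 0.571
```

Run:
```python
from h import *
show();snap('side','s16');sidevase('s16')
cv2.imwrite('pics/s16c.png',cv2.resize(cv2.imread('pics/s16.png')[130:310,160:330],None,fx=3.3,fy=3.3,interpolation=cv2.INTER_CUBIC))
```

```text
t15.10 p [ 0.4708 -0.1955  0.3338] xyaw 110.3 tilt 2.75 F [-0.7 -0.7 -3.1] w 0.571 q [-0.43 -0.07  1.79 -0.02  1.47 -0.78]
pts 278 181 axis@grip [ 0.4747 -0.2062] grip [ 0.4705 -0.1954  0.3278] tilt deg [-4.15  1.46] mouth [ 0.4641 -0.2025] z 0.1815 rms 0.001 lowest 0.1793
```

View pics/s16c.png

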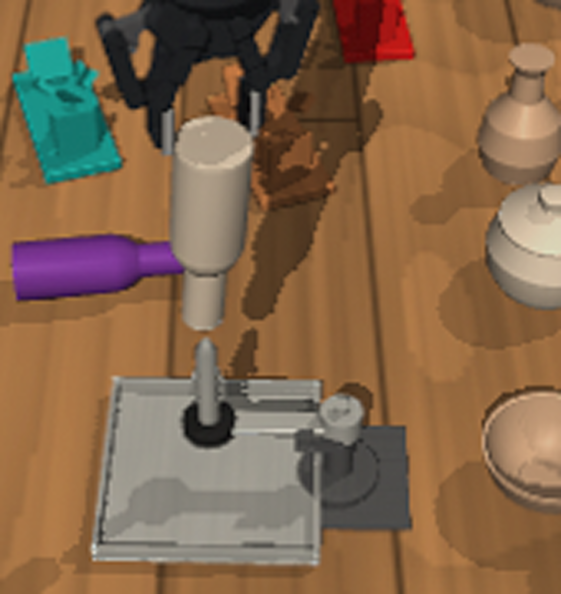

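The side view shows the mouth at (205,325) right above the peg tip at (205,342). I'll descend slowly along true vertical with a small correction.

Run:
```python
from h import *
s,R,p=state();print((R.T@np.array([0.0005,-.003,-.03])).round(4),(R.T@np.array([0,0,-.03])).round(4))
```

```text
[-0.0033  0.0008  0.03  ] [-0.0004  0.0014  0.03  ]
```

Call:
servo_tool([
  [255,[-0.001,0,0.003],0],
  [255,[-0.001,0,0.004],0],
  [255,[-0.001,0,0.005],0],
  [255,[0,0,0.005],0],
  [255,[0,0,0.005],0],
  [255,[0,0,0.005],0],
  [255,[0,0,0.002],0],
  [255,[0,0,0],0],
])

```text
time: 15.82
tool_pos: [0.4704, -0.1972, 0.3006]
tcp_rot: [-1.769, -2.55, 0.049]
wrist_force: [0.1, -0.6, -3.1]
width: 0.574
```

Run:
```python
from h import *
show();snap('side','s17');sidevase('s17')
cv2.imwrite('pics/s17c.png',cv2.resize(cv2.imread('pics/s17.png')[130:310,160:330],None,fx=3.3,fy=3.3,interpolation=cv2.INTER_CUBIC))
```

```text
t15.82 p [ 0.4704 -0.1972  0.3006] xyaw 110.5 tilt 2.82 F [ 0.1 -0.6 -3.1] w 0.574 q [-0.43 -0.06  1.83 -0.02  1.41 -0.78]
pts 256 168 axis@grip [ 0.4742 -0.208 ] grip [ 0.4701 -0.1972  0.2948] tilt deg [-4.14  1.32] mouth [ 0.4636 -0.2046] z 0.1485 rms 0.0011 lowest 0.1422
```

View pics/s17c.png

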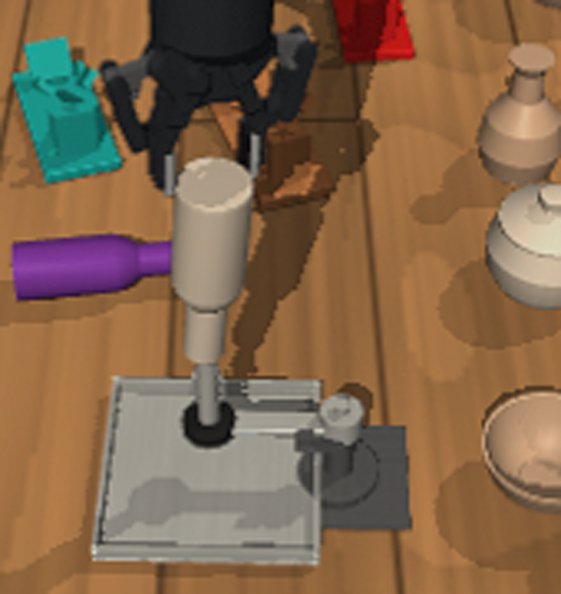

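The peg tip is inside the mouth, with no contact force. Continuing down to the springs.

Call:
servo_tool([
  [255,[0,0,0.003],0],
  [255,[0,0,0.004],0],
  [255,[0,0,0.004],0],
  [255,[0,0,0.004],0],
  [255,[0,0,0.003],0],
  [255,[0,0,0.003],0],
  [255,[0,0,0.002],0],
  [255,[0,0,0],0],
])

```text
time: 16.53
tool_pos: [0.4698, -0.1975, 0.2762]
tcp_rot: [-1.77, -2.551, 0.048]
wrist_force: [0.3, 1.0, -3.5]
width: 0.576
```

Run:
```python
from h import *
show();snap('side','s18');sidevase('s18')
```

```text
t16.53 p [ 0.4698 -0.1975  0.2762] xyaw 110.5 tilt 2.71 F [ 0.3  1.  -3.5] w 0.576 q [-0.43 -0.05  1.87 -0.02  1.36 -0.78]
pts 256 166 axis@grip [ 0.4735 -0.2086] grip [ 0.4695 -0.1975  0.2704] tilt deg [-3.71  0.8 ] mouth [ 0.4641 -0.2065] z 0.1241 rms 0.001 lowest 0.1229
```

Call:
servo_tool([
  [255,[0,0,0.003],0],
  [255,[0,0,0.003],0],
  [255,[0,0,0.003],0],
  [255,[0,0,0.002],0],
  [255,[0,0,0.002],0],
  [255,[0,0,0.001],0],
  [255,[0,0,0],0],
  [255,[0,0,0],0],
])

```text
time: 17.25
tool_pos: [0.4718, -0.2002, 0.2688]
tcp_rot: [-1.777, -2.561, 0.05]
wrist_force: [0.2, 0.6, 0.6]
width: 0.576
```

Run:
```python
from h import *
show();snap('side','s19');sidevase('s19')
```

```text
t17.25 p [ 0.4718 -0.2002  0.2688] xyaw 110.5 tilt 2.29 F [0.2 0.6 0.6] w 0.576 q [-0.43 -0.05  1.88 -0.03  1.34 -0.78]
pts 240 156 axis@grip [ 0.4756 -0.2111] grip [ 0.4715 -0.2003  0.2628] tilt deg [-4.12  2.04] mouth [ 0.4651 -0.2059] z 0.1165 rms 0.001 lowest 0.1152
```

The springs now carry the vase (Fz went from -3.5 to +0.6 N), with the mouth about 44 mm above the collar. I'll let go here, re-centre, and push on the base with shut fingers.

Call:
servo_tool([
  [120,[0,0,0],0],
  [90,[0,0,0],0],
  [50,[0,0,0],0],
  [0,[0,0,0],0],
  [0,[0,0,-0.01],0],
  [0,[0,0,-0.02],0],
  [0,[0,0,-0.03],0],
  [0,[0,0,-0.02],0],
])

```text
time: 17.97
tool_pos: [0.4721, -0.1973, 0.345]
tcp_rot: [-1.769, -2.55, 0.051]
wrist_force: [0.9, -0.1, 1.5]
width: 0.998
```

```bash
cat >> h.py <<'E'
def sv2(f,xy=(.470,-.208)):
    from scipy.optimize import least_squares
    c=load(f);X=cloud(c);hsv=cv2.cvtColor(c['pixels'],cv2.COLOR_RGB2HSV)
    m=(np.linalg.norm(X[...,:2]-np.array(xy),axis=2)<.045)&(X[...,2]>.06)&(hsv[...,1]>25)&(hsv[...,2]>60)
    Z=X[...,2][m];top=np.percentile(Z,98);P=X[m];sx=top-P[:,2]
    body=(sx<.084)&(sx>.012);neck=(sx>.115)&(sx<.16);base=abs(sx)<.004
    def f2(q):
        cx=q[0]+q[2]*sx;cy=q[1]+q[3]*sx;r=np.hypot(P[:,0]-cx,P[:,1]-cy);return np.r_[r[body]-.026,r[neck]-.015]
    r=least_squares(f2,[*xy,0,0],loss='soft_l1',f_scale=.002);q=r.x
    print('n',body.sum(),neck.sum(),'top',top.round(4),'mouth z',(top-.165).round(4),'lowest',P[:,2].min().round(4),'base',q[:2].round(4),'tilt',np.degrees(q[2:]).round(2),'mouth',(q[:2]+.165*q[2:]).round(4),'rms',np.sqrt((r.fun**2).mean()).round(4))
E
python3 - <<'E'
from h import *
show();snap('side','s20');sv2('s20');snap('wrist','w20')
cv2.imwrite('pics/s20c.png',cv2.resize(cv2.imread('pics/s20.png')[130:310,160:330],None,fx=3.3,fy=3.3,interpolation=cv2.INTER_CUBIC))
E
```

```text
t17.97 p [ 0.4721 -0.1973  0.345 ] xyaw 110.5 tilt 2.86 F [ 0.9 -0.1  1.5] w 0.998 q [-0.43 -0.07  1.77 -0.03  1.49 -0.78]
n 318 659 top 0.7033 mouth z 0.5383 lowest 0.0676 base [ 0.455  -0.2158] tilt [ 8.79 -9.6 ] mouth [ 0.4803 -0.2435] rms 0.0093
```

View pics/s20c.png

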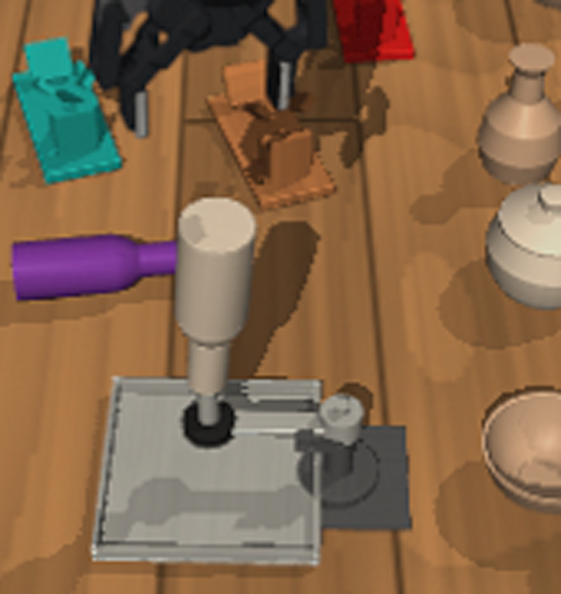

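View pics/w20.png

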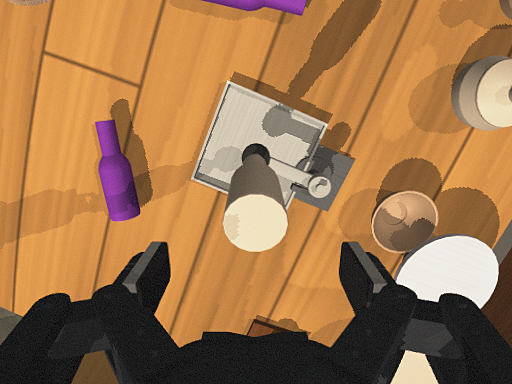

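The vase stands on the springs by itself, leaning slightly; its base is at (255,222) in the wrist view. I'll measure the base.

```bash
sed -i "s/(X\[...,2\]>.06)&(hsv\[...,1\]>25)/(X[...,2]>.06)\&(X[...,2]<.295)\&(hsv[...,1]>25)/" h.py
python3 - <<'E'
from h import *
sv2('s20')
c=load('w20');X=cloud(c);print(pt(c,255,222).round(4))
hsv=cv2.cvtColor(c['pixels'],cv2.COLOR_RGB2HSV)
m=(abs(X[...,2]-.276)<.012)&(np.hypot(X[...,0]-.475,X[...,1]+.21)<.05);P=X[m];
(u,v),r=cv2.minEnclosingCircle(np.argwhere(m)[:,::-1].astype(np.float32));print(P.mean(0).round(4),len(P),P[:,2].max(),u,v,r)
A=np.c_[P[:,:2],np.ones(len(P))];print(np.linalg.lstsq(A,P[:,2],rcond=None)[0].round(3))
show()
s,R,p=state()
E
```

```text
n 497 152 top 0.2819 mouth z 0.1169 lowest 0.0676 base [ 0.4769 -0.2132] tilt [-4.13  2.51] mouth [ 0.4651 -0.206 ] rms 0.001
[ 0.4776 -0.2137  0.2785]
[ 0.4768 -0.2121  0.277 ] 3372 0.28112684747513367 254.96258544921875 218.8334503173828 33.3840217590332
[-0.029 -0.036  0.284]
t18.07 p [ 0.4737 -0.198   0.3474] xyaw 110.5 tilt 2.55 F [ 0.4 -0.5  0.5] w 1.000 q [-0.43 -0.07  1.76 -0.03  1.49 -0.78]
```

Run:
```python
from h import *
s,R,p=state();print((R.T@np.array([-.0065,-.008,-.03])).round(4))
```

```text
[-0.0054 -0.0076  0.0303]
```

Call:
servo_tool([
  [255,[-0.002,-0.002,0],0],
  [255,[-0.002,-0.002,0],0],
  [255,[-0.001,-0.002,0],0],
  [255,[0,-0.001,0.005],0],
  [255,[0,0,0.006],0],
  [255,[0,0,0.006],0],
  [255,[0,0,0.005],0],
  [255,[0,0,0],0],
])

```text
time: 18.73
tool_pos: [0.465, -0.2053, 0.3185]
tcp_rot: [-1.769, -2.549, 0.051]
wrist_force: [0.6, 0.2, -0.3]
width: 0.003
```

Run:
```python
from h import *
show();s,R,p=state();print('tip',(p+.025*R[:,2]).round(4));snap('side','s21');sv2('s21')
```

```text
t18.73 p [ 0.465  -0.2053  0.3185] xyaw 110.5 tilt 2.90 F [ 0.6  0.2 -0.3] w 0.003 q [-0.45 -0.07  1.81 -0.03  1.44 -0.8 ]
tip [ 0.4637 -0.2055  0.2935]
n 491 148 top 0.282 mouth z 0.117 lowest 0.0678 base [ 0.4769 -0.2133] tilt [-4.09  2.57] mouth [ 0.4652 -0.2059] rms 0.001
```

Call:
servo_tool([
  [255,[0,0,0.004],0],
  [255,[0,0,0.004],0],
  [255,[0,0,0.003],0],
  [255,[0,0,0.003],0],
  [255,[0,0,0.003],0],
  [255,[0,0,0.003],0],
  [255,[0,0,0.003],0],
  [255,[0,0,0.003],0],
])

```text
time: 19.45
tool_pos: [0.4644, -0.2055, 0.2912]
tcp_rot: [-1.769, -2.551, 0.05]
wrist_force: [0.3, -0.6, -0.2]
width: -0.003
```

Run:
```python
from h import *
show();s,R,p=state();print('tip',(p+.025*R[:,2]).round(4));snap('side','s22');sv2('s22')
```

```text
t19.45 p [ 0.4644 -0.2055  0.2912] xyaw 110.5 tilt 2.81 F [ 0.3 -0.6 -0.2] w -0.003 q [-0.45 -0.06  1.85 -0.03  1.39 -0.8 ]
tip [ 0.4632 -0.2056  0.2662]
n 499 149 top 0.2818 mouth z 0.1168 lowest 0.0692 base [ 0.477  -0.2133] tilt [-4.19  2.54] mouth [ 0.465 -0.206] rms 0.001
```

The tip should have touched by now, but the force and the vase are unchanged. I'll look.

Run:
```python
from h import *
snap('wrist','w22')
cv2.imwrite('pics/s22c.png',cv2.resize(cv2.imread('pics/s22.png')[130:310,160:330],None,fx=3.3,fy=3.3,interpolation=cv2.INTER_CUBIC))
```

```text
(no output)
```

View pics/s22c.png

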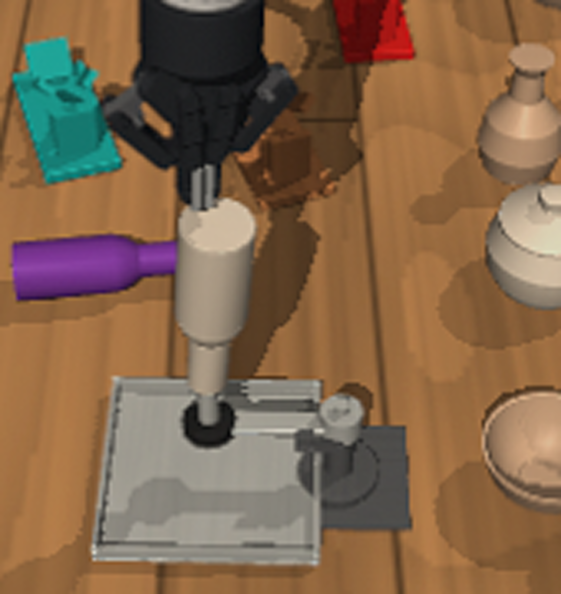

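View pics/w22.png

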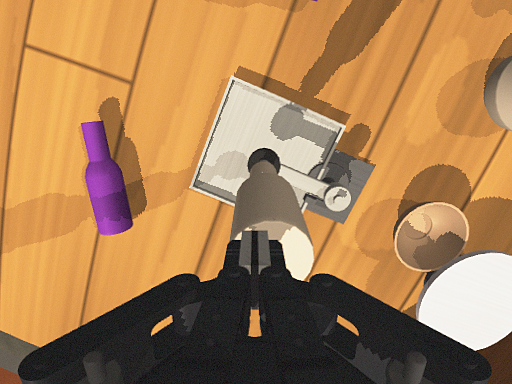

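Run:
```python
from h import *
X=cloud(load('s22'));g=load('s22')['pixels']
for v in range(180,196):print(v,[ (X[v,u]*1000).round(0).astype(int).tolist()+[int(g[v,u].max())] for u in (218,222,226)])
print(proj(load('s22'),[[.4632,-.2056,.2662],[.4632,-.2056,.285]]))
```

```text
180 [[463, -219, 334, 30], [471, -211, 327, 122], [480, -206, 323, 17]]
181 [[463, -218, 330, 42], [471, -212, 325, 96], [479, -206, 319, 28]]
182 [[463, -217, 326, 89], [471, -213, 323, 88], [504, -938, 954, 29]]
183 [[463, -214, 321, 101], [471, -215, 322, 87], [479, -208, 316, 30]]
184 [[463, -217, 321, 102], [471, -214, 318, 88], [479, -208, 313, 42]]
185 [[463, -214, 315, 101], [471, -213, 315, 87], [479, -204, 306, 42]]
186 [[463, -216, 314, 101], [471, -212, 311, 88], [479, -207, 306, 47]]
187 [[462, -214, 310, 100], [471, -212, 308, 88], [479, -206, 302, 44]]
188 [[462, -217, 310, 103], [471, -214, 307, 87], [479, -206, 300, 64]]
189 [[462, -215, 305, 103], [471, -212, 302, 111], [468, 123, 1, 104]]
190 [[462, -216, 303, 101], [471, -212, 300, 113], [478, -193, 282, 115]]
191 [[462, -216, 300, 100], [471, -214, 298, 112], [478, -195, 281, 182]]
192 [[462, -218, 299, 107], [470, -214, 295, 111], [478, -195, 278, 187]]
193 [[462, -218, 296, 123], [470, -203, 283, 75], [479, -204, 283, 205]]
194 [[461, -204, 281, 165], [470, -204, 280, 200], [479, -205, 281, 206]]
195 [[461, -208, 281, 175], [470, -209, 282, 207], [479, -207, 280, 206]]
[[219.1637721  199.24760755]
 [218.87591072 192.95674151]]
```

The visible fingertips end at about z=0.29, still some 10 mm above the base. So it isn't touching yet; I'll continue.

Call:
servo_tool([
  [255,[0,0,0.002],0],
  [255,[0,0,0.003],0],
  [255,[0,0,0.003],0],
  [255,[0,0,0.003],0],
  [255,[0,0,0.002],0],
  [255,[0,0,0.001],0],
  [255,[0,0,0.0],0],
  [255,[0,0,0.0],0],
])

```text
time: 20.22
tool_pos: [0.4649, -0.2062, 0.2787]
tcp_rot: [-1.772, -2.554, 0.049]
wrist_force: [-0.4, 0.6, 0.8]
width: 0.002
```

Run:
```python
from h import *
show();snap('side','s23');sv2('s23')
cv2.imwrite('pics/s23c.png',cv2.resize(cv2.imread('pics/s23.png')[160:270,180:290],None,fx=5,fy=5,interpolation=cv2.INTER_CUBIC))
```

```text
t20.22 p [ 0.4649 -0.2062  0.2787] xyaw 110.5 tilt 2.59 F [-0.4  0.6  0.8] w 0.002 q [-0.45 -0.05  1.87 -0.03  1.36 -0.8 ]
n 490 142 top 0.2771 mouth z 0.1121 lowest 0.0683 base [ 0.4772 -0.2144] tilt [-4.4   3.03] mouth [ 0.4645 -0.2056] rms 0.0009
```

View pics/s23c.png

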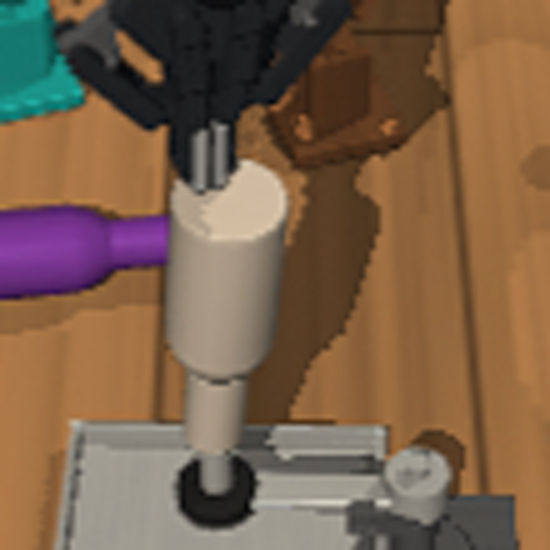

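The fingers are now on the base: the vase went down 5 mm, mouth about 40 mm above the collar. I'll keep pushing in small steps.

Call:
servo_tool([
  [255,[0,0,0.003],0],
  [255,[0,0,0.003],0],
  [255,[0,0,0.003],0],
  [255,[0,0,0.003],0],
  [255,[0,0,0.003],0],
  [255,[0,0,0.003],0],
  [255,[0,0,0.003],0],
  [255,[0,0,0.003],0],
])

```text
time: 20.93
tool_pos: [0.47, -0.2086, 0.2703]
tcp_rot: [-1.785, -2.571, 0.042]
wrist_force: [-4.0, 3.0, 15.5]
width: 0.002
```

Run:
```python
from h import *
show();snap('side','s24');sv2('s24')
cv2.imwrite('pics/s24c.png',cv2.resize(cv2.imread('pics/s24.png')[160:270,180:290],None,fx=5,fy=5,interpolation=cv2.INTER_CUBIC))
```

```text
t20.93 p [ 0.47   -0.2086  0.2703] xyaw 110.5 tilt 1.69 F [-4.   3.  15.5] w 0.002 q [-0.45 -0.05  1.88 -0.03  1.33 -0.8 ]
n 473 137 top 0.2691 mouth z 0.1041 lowest 0.07 base [ 0.4819 -0.2172] tilt [-6.77  4.42] mouth [ 0.4624 -0.2045] rms 0.0009
```

View pics/s24c.png

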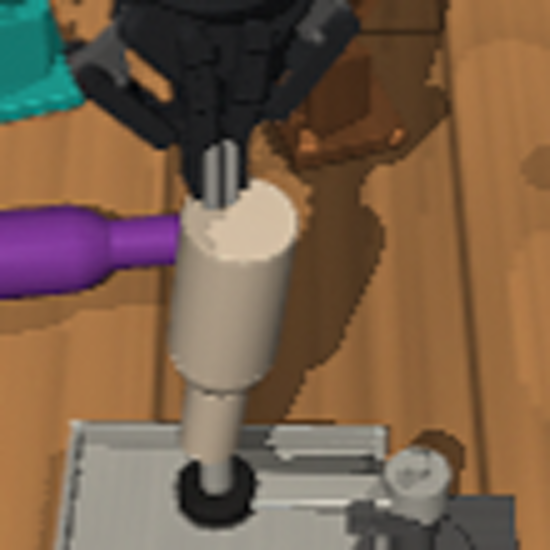

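Pushing on the rim makes the vase lean more (about 8°). I'll stop that, back off, turn the jaws into the plane of the lean, grip the body squarely to right it, and push it down gripped.

Call:
servo_tool([
  [255,[0,0,-0.01],0],
  [255,[0,0,-0.02],0.05],
  [200,[0,0,-0.03],0.115],
  [100,[0,0,-0.02],0.115],
  [0,[0,0,0],0.115],
  [0,[0,0,0],0.115],
  [0,[0,0,0],0.115],
  [0,[0,0,0],0.115],
])

```text
time: 21.65
tool_pos: [0.4716, -0.207, 0.3545]
tcp_rot: [-2.63, -1.715, 0.047]
wrist_force: [-0.2, 0.3, 0.6]
width: 0.845
```

Run:
```python
from h import *
show();snap('side','s25');sv2('s25',xy=(.476,-.212));c=snap('wrist','w25');s,R,p=state();print(R.round(3))
X=cloud(c);m=(X[...,2]>.255)&(X[...,2]<.285)&(np.hypot(X[...,0]-.48,X[...,1]+.215)<.045);P=X[m];print(P.mean(0).round(4),len(P));A=np.c_[P[:,:2],np.ones(len(P))];print(np.linalg.lstsq(A,P[:,2],rcond=None)[0].round(3))
```

```text
t21.65 p [ 0.4716 -0.207   0.3545] xyaw 66.2 tilt 1.72 F [-0.2  0.3  0.6] w 0.845 q [-0.45 -0.08  1.76 -0.03  1.48 -0.03]
n 466 145 top 0.2688 mouth z 0.1038 lowest 0.069 base [ 0.47   -0.2165] tilt [-1.88  3.96] mouth [ 0.4646 -0.2051] rms 0.0009
[[ 0.398  0.917 -0.026]
 [ 0.917 -0.398 -0.015]
 [-0.024 -0.018 -1.   ]]
[ 0.4721 -0.2158  0.2644] 2898
[-0.04   0.02   0.288]
```

View pics/w25.png

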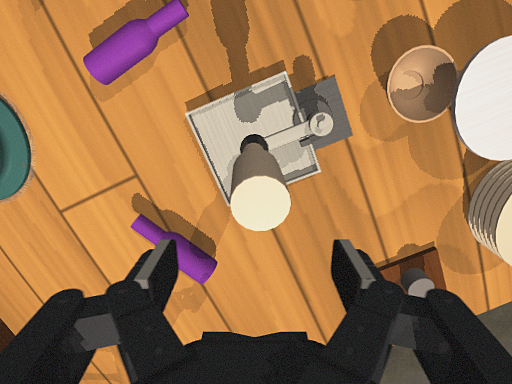

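On release the springs righted the x-lean; what's left is mainly about 4° in y. I'll turn the jaws to close along y and grip the body.

Call:
servo_tool([
  [0,[0,0,0],0.115],
  [0,[0,0,0],0.115],
  [0,[0,0,0],0.115],
  [0,[0,0,0],0.115],
  [0,[0,0,0],0.115],
  [0,[0,0,0],0.115],
  [0,[0,0,0.01],0.115],
  [0,[0,0,0.01],0.08],
])

```text
time: 22.42
tool_pos: [0.4711, -0.2074, 0.3334]
tcp_rot: [3.102, 0.418, -0.045]
wrist_force: [-0.3, -0.7, -0.2]
width: 0.997
```

Run:
```python
from h import *
show();s,R,p=state();print(R.round(3));plan([.4675,-.211,.243],None,n=8)
```

```text
t22.42 p [ 0.4711 -0.2074  0.3334] xyaw 15.4 tilt 1.76 F [-0.3 -0.7 -0.2] w 0.997 q [-0.45 -0.08  1.79 -0.03  1.44  0.86]
[[ 0.964  0.265 -0.027]
 [ 0.265 -0.964 -0.015]
 [-0.03   0.008 -1.   ]]
N 8
[[-0.0002, 0.0002, 0.0113], 0.0]
[[-0.0002, 0.0002, 0.0113], 0.0]
[[-0.0002, 0.0002, 0.0113], 0.0]
[[-0.0002, 0.0002, 0.0113], 0.0]
[[-0.0002, 0.0002, 0.0113], 0.0]
[[-0.0002, 0.0002, 0.0113], 0.0]
[[-0.0002, 0.0002, 0.0113], 0.0]
[[-0.0002, 0.0002, 0.0113], 0.0]
```

Call:
servo_tool([
  [0,[0,0,0.01],0],
  [0,[0,0,0.012],0],
  [0,[0,0,0.012],0],
  [0,[0,0,0.012],0],
  [0,[0,0,0.012],0],
  [0,[0,0,0.012],0],
  [0,[0,0,0.008],0],
  [0,[0,0,0],0],
])

```text
time: 23.08
tool_pos: [0.4663, -0.2075, 0.2434]
tcp_rot: [3.102, 0.446, -0.055]
wrist_force: [-0.5, 0.8, 0.1]
width: 1.003
```

Run:
```python
from h import *
show();snap('side','s26');snap('wrist','w26')
cv2.imwrite('pics/s26c.png',cv2.resize(cv2.imread('pics/s26.png')[130:270,160:290],None,fx=4.2,fy=4.2,interpolation=cv2.INTER_CUBIC))
```

```text
t23.08 p [ 0.4663 -0.2075  0.2434] xyaw 16.4 tilt 2.03 F [-0.5  0.8  0.1] w 1.003 q [-0.45 -0.04  1.92 -0.03  1.29  0.84]
```

View pics/s26c.png

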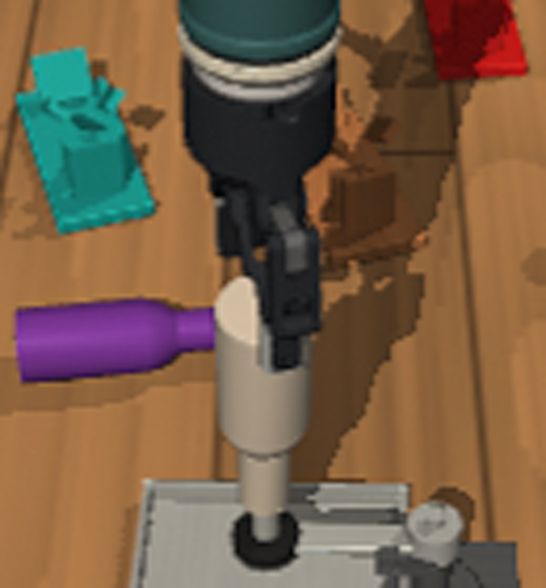

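View pics/w26.png

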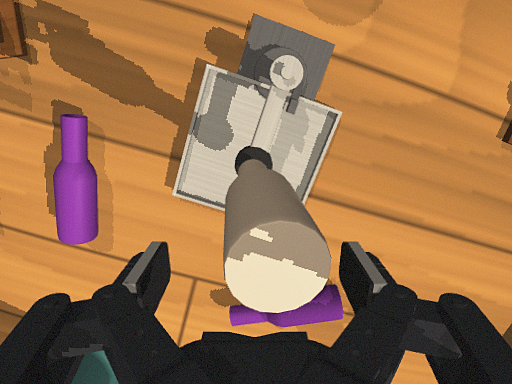

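The wrist view shows the base at (276,265) between the jaws, a little towards the right pad. Closing will push it back over the peg.

Call:
servo_tool([
  [60,[0,0,0],0],
  [80,[0,0,0],0],
  [100,[0,0,0],0],
  [120,[0,0,0],0],
  [255,[0,0,0],0],
  [255,[0,0,0],0],
  [255,[0,0,0],0],
  [255,[0,0,0],0],
], newtons=40)

```text
time: 23.85
tool_pos: [0.4687, -0.2086, 0.2479]
tcp_rot: [3.099, 0.445, -0.045]
wrist_force: [-0.1, 0.6, -2.2]
width: 0.592
```

Run:
```python
from h import *
show();snap('side','s27');snap('wrist','w27');sv2('s27',xy=(.468,-.21));snap('top','t27')
cv2.imwrite('pics/s27c.png',cv2.resize(cv2.imread('pics/s27.png')[130:270,160:290],None,fx=4.2,fy=4.2,interpolation=cv2.INTER_CUBIC))
```

```text
t23.85 p [ 0.4687 -0.2086  0.2479] xyaw 16.4 tilt 1.77 F [-0.1  0.6 -2.2] w 0.592 q [-0.45 -0.04  1.91 -0.03  1.29  0.84]
n 461 154 top 0.2699 mouth z 0.1049 lowest 0.0615 base [ 0.4685 -0.2074] tilt [-1.37  0.73] mouth [ 0.4645 -0.2052] rms 0.0012
```

View pics/s27c.png

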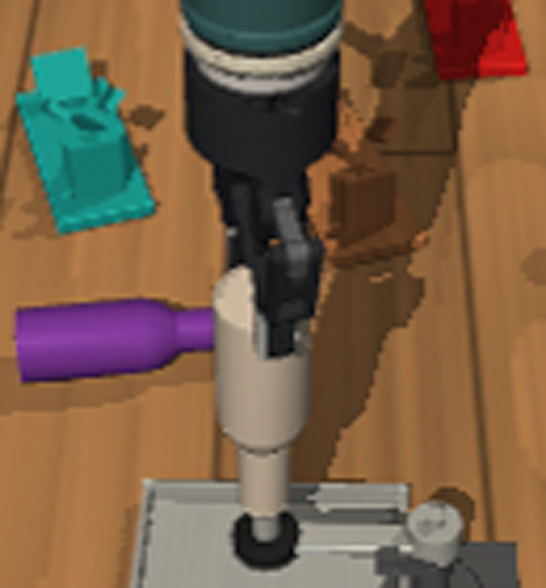

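View pics/w27.png

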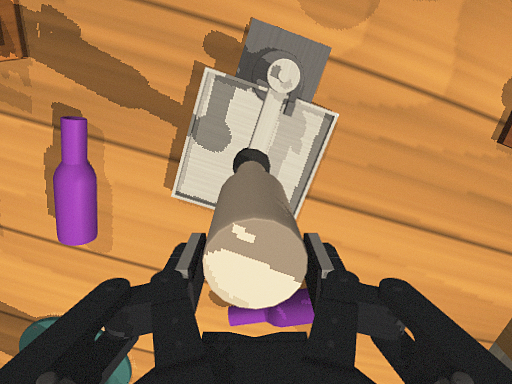

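Now nearly plumb (-1.4°,+0.7°), with the mouth about 33 mm above the collar. Pushing down gripped, in small rows.

Call:
servo_tool([
  [255,[0,0,0.003],0],
  [255,[0,0,0.003],0],
  [255,[0,0,0.003],0],
  [255,[0,0,0.003],0],
  [255,[0,0,0.003],0],
  [255,[0,0,0.003],0],
  [255,[0,0,0.003],0],
  [255,[0,0,0.003],0],
])

```text
time: 24.67
tool_pos: [0.4704, -0.2086, 0.2278]
tcp_rot: [3.098, 0.445, -0.035]
wrist_force: [-0.1, 2.0, 4.5]
width: 0.595
```

Run:
```python
from h import *
show();snap('side','s28');sv2('s28',xy=(.468,-.21))
```

```text
t24.67 p [ 0.4704 -0.2086  0.2278] xyaw 16.3 tilt 1.44 F [-0.1  2.   4.5] w 0.595 q [-0.45 -0.03  1.94 -0.02  1.24  0.84]
n 481 112 top 0.2642 mouth z 0.0992 lowest 0.0608 base [ 0.4741 -0.2075] tilt [-3.85  0.47] mouth [ 0.463  -0.2061] rms 0.0037
```

Run:
```python
from h import *
cv2.imwrite('pics/s28c.png',cv2.resize(cv2.imread('pics/s28.png')[130:270,160:290],None,fx=4.2,fy=4.2,interpolation=cv2.INTER_CUBIC))
```

```text
(no output)
```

View pics/s28c.png

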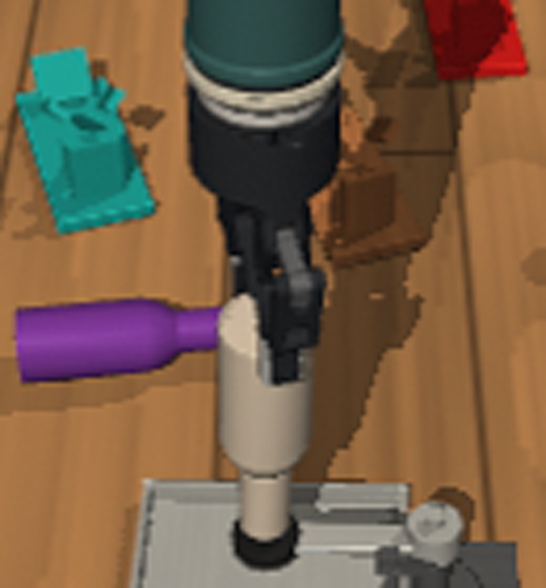

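It slid about 20 mm with the vase upright, and the mouth is now close above the collar. Continuing more gently.

Call:
servo_tool([
  [255,[0,0,0.003],0],
  [255,[0,0,0.003],0],
  [255,[0,0,0.003],0],
  [255,[0,0,0.002],0],
  [255,[0,0,0.002],0],
  [255,[0,0,0.002],0],
  [255,[0,0,0.002],0],
  [255,[0,0,0.002],0],
])

```text
time: 25.38
tool_pos: [0.473, -0.2081, 0.219]
tcp_rot: [3.098, 0.443, -0.022]
wrist_force: [-3.8, 3.4, 14.1]
width: 0.588
```

Run:
```python
from h import *
show();snap('side','s29')
X=cloud(load('s29'));P=X[(np.hypot(X[...,0]-.466,X[...,1]+.208)<.02)&(X[...,2]>.222)&(X[...,2]<.30)];print(np.percentile(P[:,2],[10,50,90]).round(4))
cv2.imwrite('pics/s29c.png',cv2.resize(cv2.imread('pics/s29.png')[130:270,160:290],None,fx=4.2,fy=4.2,interpolation=cv2.INTER_CUBIC))
```

```text
t25.38 p [ 0.473  -0.2081  0.219 ] xyaw 16.3 tilt 1.06 F [-3.8  3.4 14.1] w 0.588 q [-0.45 -0.02  1.95 -0.02  1.22  0.84]
[0.2361 0.2383 0.2406]
```

View pics/s29c.png

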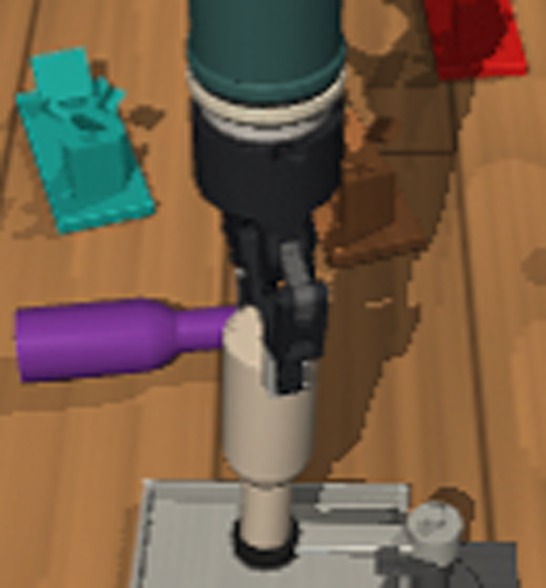

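Base top is at about 0.239 (home is 0.237) at 14 N, but the gripper has drifted about +5 mm in x. I'll correct that while still pressing.

Call:
servo_tool([
  [255,[-0.002,0,0.001],0],
  [255,[-0.002,0,0.001],0],
  [255,[-0.002,0,0.002],0],
  [255,[-0.002,0,0.002],0],
  [255,[-0.002,0,0.002],0],
  [255,[-0.002,0,0.002],0],
  [255,[-0.001,0,0.002],0],
  [255,[-0.001,0,0.002],0],
])

```text
time: 26.1
tool_pos: [0.4669, -0.2095, 0.2189]
tcp_rot: [3.099, 0.441, 0.011]
wrist_force: [-1.5, 3.9, 12.8]
width: 0.591
```

Run:
```python
from h import *
show();snap('side','s30')
X=cloud(load('s30'));P=X[(np.hypot(X[...,0]-.466,X[...,1]+.208)<.02)&(X[...,2]>.222)&(X[...,2]<.30)];print(np.percentile(P[:,2],[10,50,90]).round(4))
cv2.imwrite('pics/s30c.png',cv2.resize(cv2.imread('pics/s30.png')[130:270,160:290],None,fx=4.2,fy=4.2,interpolation=cv2.INTER_CUBIC))
```

```text
t26.10 p [ 0.4669 -0.2095  0.2189] xyaw 16.2 tilt 0.75 F [-1.5  3.9 12.8] w 0.591 q [-0.47 -0.05  1.97 -0.01  1.2   0.82]
[0.2358 0.2378 0.2393]
```

View pics/s30c.png

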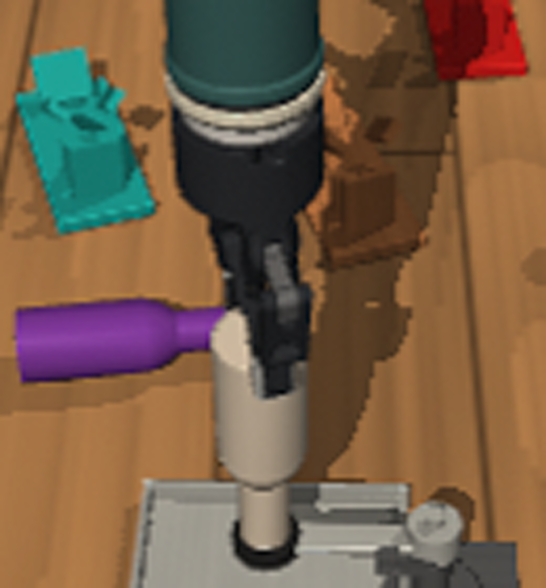

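Call:
servo_tool([
  [255,[0,0,0.002],0],
  [255,[0,0,0.003],0],
  [255,[0,0,0.003],0],
  [255,[0,0,0.003],0],
  [255,[0,0,0.003],0],
  [255,[0,0,0.002],0],
  [255,[0,0,0.001],0],
  [255,[0,0,0],0],
])

```text
time: 26.82
tool_pos: [0.4719, -0.2072, 0.2192]
tcp_rot: [3.1, 0.44, 0.034]
wrist_force: [-2.6, 0.5, 1.6]
width: 0.595
```

Run:
```python
from h import *
show();snap('side','s31')
X=cloud(load('s31'));P=X[(np.hypot(X[...,0]-.466,X[...,1]+.208)<.02)&(X[...,2]>.222)&(X[...,2]<.30)];print(np.percentile(P[:,2],[10,50,90]).round(4))
sv2('s31',xy=(.467,-.208))
cv2.imwrite('pics/s31c.png',cv2.resize(cv2.imread('pics/s31.png')[200:270,200:270],None,fx=8,fy=8,interpolation=cv2.INTER_CUBIC))
```

```text
t26.82 p [ 0.4719 -0.2072  0.2192] xyaw 16.2 tilt 1.37 F [-2.6  0.5  1.6] w 0.595 q [-0.46 -0.05  1.97  0.    1.19  0.82]
[0.236  0.2382 0.241 ]
n 452 110 top 0.2613 mouth z 0.0963 lowest 0.0633 base [ 0.4752 -0.2059] tilt [-4.06 -0.12] mouth [ 0.4635 -0.2062] rms 0.0039
```

View pics/s31c.png

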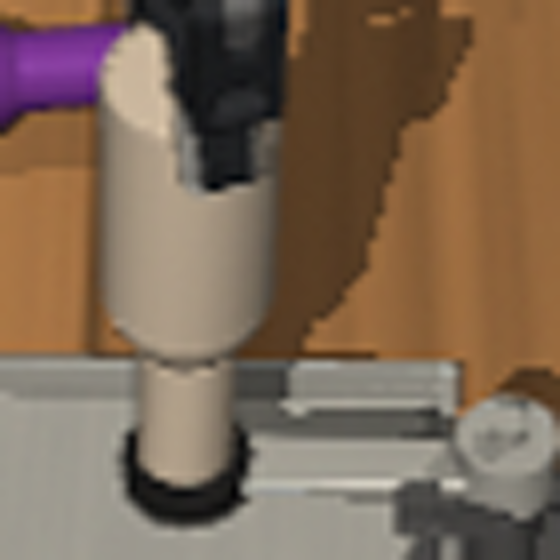

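The mouth looks seated on the collar. I'll release, back off straight up, and measure.

Call:
servo_tool([
  [120,[0,0,0],0],
  [90,[0,0,0],0],
  [50,[0,0,0],0],
  [0,[0,0,0],0],
  [0,[0,0,0],0],
  [0,[0,0,-0.02],0],
  [0,[0,0,-0.035],0],
  [0,[0,0,-0.035],0],
])

```text
time: 27.53
tool_pos: [0.464, -0.205, 0.2962]
tcp_rot: [-3.11, -0.442, -0.003]
wrist_force: [0.5, -0.5, 0.2]
width: 1.005
```

Run:
```python
from h import *
show();snap('side','s32');c=snap('wrist','w32')
sv2('s32',xy=(.467,-.208))
X=cloud(c);m=(X[...,2]>.225)&(X[...,2]<.25)&(np.hypot(X[...,0]-.468,X[...,1]+.208)<.04);P=X[m];A=np.c_[P[:,:2]-[.466,-.207],np.ones(len(P))];print(P.mean(0).round(4),np.linalg.lstsq(A,P[:,2],rcond=None)[0].round(4))
cv2.imwrite('pics/s32c.png',cv2.resize(cv2.imread('pics/s32.png')[160:280,180:300],None,fx=4.6,fy=4.6,interpolation=cv2.INTER_CUBIC))
```

```text
t27.53 p [ 0.464  -0.205   0.2962] xyaw 16.2 tilt 0.13 F [ 0.5 -0.5  0.2] w 1.005 q [-0.47 -0.09  1.87  0.    1.36  0.82]
n 472 146 top 0.2397 mouth z 0.0747 lowest 0.0686 base [ 0.4656 -0.2061] tilt [-0.42  0.22] mouth [ 0.4644 -0.2054] rms 0.0011
[ 0.469  -0.2077  0.2354] [-0.0373 -0.0049  0.2355]
```

View pics/s32c.png

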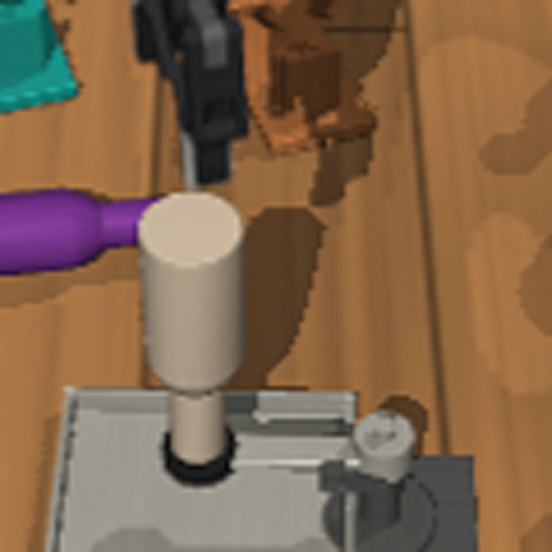

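View pics/w32.png

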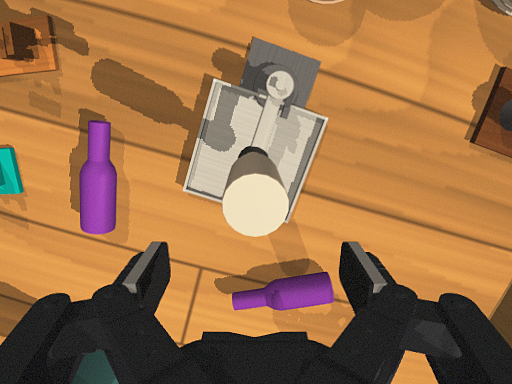

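Plumb within 0.5°, mouth centred within about 2 mm, base at 0.2355 (home 0.237): seated. As insurance for the "pushed home by the fingers" step I'll press gently on the base centre with shut fingers; the tool is now true vertical.

Call:
servo_tool([
  [255,[0.002,0.001,0],0],
  [255,[0,0,0],0],
  [255,[0,0,0],0],
  [255,[0,0,0.006],0],
  [255,[0,0,0.006],0],
  [255,[0,0,0.006],0],
  [255,[0,0,0.006],0],
  [255,[0,0,0.005],0],
])

```text
time: 28.3
tool_pos: [0.4698, -0.2073, 0.2671]
tcp_rot: [3.105, 0.441, 0.016]
wrist_force: [-0.5, -0.3, -0.3]
width: -0.0
```

```bash
python3 -c "
from h import *
show()"
```

```text
t28.30 p [ 0.4698 -0.2073  0.2671] xyaw 16.2 tilt 0.67 F [-0.5 -0.3 -0.3] w -0.000 q [-0.46 -0.07  1.91  0.    1.29  0.82]
```

Call:
servo_tool([
  [255,[-0.001,0,0.004],0],
  [255,[-0.001,0,0.004],0],
  [255,[0,0,0.004],0],
  [255,[0,0,0.003],0],
  [255,[0,0,0.003],0],
  [255,[0,0,0.003],0],
  [255,[0,0,0.003],0],
  [255,[0,0,0.002],0],
])

```text
time: 28.97
tool_pos: [0.4681, -0.208, 0.2389]
tcp_rot: [3.105, 0.441, 0.017]
wrist_force: [-2.0, 0.8, 14.3]
width: -0.002
```

```bash
python3 -c "
from h import *
show()"
```

```text
t28.97 p [ 0.4681 -0.208   0.2389] xyaw 16.2 tilt 0.68 F [-2.   0.8 14.3] w -0.002 q [-0.47 -0.06  1.95  0.    1.24  0.82]
```

It's pressing at 14 N. I'll hold briefly, then retreat straight up.

Call:
servo_tool([
  [255,[0,0,0.002],0],
  [255,[0,0,0.002],0],
  [255,[0,0,0.002],0],
  [255,[0,0,-0.005],0],
  [255,[0,0,-0.02],0],
  [255,[0,0,-0.035],0],
  [255,[0,0,-0.04],0],
  [255,[0,0,-0.03],0],
])

```text
time: 29.63
tool_pos: [0.4647, -0.2061, 0.3655]
tcp_rot: [3.11, 0.442, 0.008]
wrist_force: [1.4, 0.3, 0.7]
width: -0.001
```

Call:
servo_tool([
  [255,[0,0,0],0],
  [255,[0,0,0],0],
  [255,[0,0,0],0],
  [255,[0,0,0],0],
  [255,[0,0,0],0],
  [255,[0,0,0],0],
  [255,[0,0,0],0],
  [255,[0,0,0],0],
])

```text
time: 30.3
tool_pos: [0.4664, -0.2069, 0.3704]
tcp_rot: [3.105, 0.441, 0.019]
wrist_force: [-0.8, 0.2, -0.7]
width: -0.001
```

Run:
```python
from h import *
show();snap('side','s33');c=snap('wrist','w33');snap('top','t33')
sv2('s33',xy=(.467,-.208))
X=cloud(c);m=(X[...,2]>.225)&(X[...,2]<.25)&(np.hypot(X[...,0]-.468,X[...,1]+.208)<.04);P=X[m];print(len(P),P.mean(0).round(4))
Y=cloud(load('s33'));m=(Y[...,2]>.228)&(Y[...,2]<.25)&(np.hypot(Y[...,0]-.466,Y[...,1]+.207)<.02);print('side base z',np.median(Y[m][:,2]).round(4))
a=cv2.imread('pics/s33.png');b=cv2.imread('pics/side0.png')
cv2.imwrite('pics/s33c.png',np.hstack([cv2.resize(a[120:290,170:370],None,fx=2,fy=2),cv2.resize(b[120:290,170:370],None,fx=2,fy=2)]))
for nm,(u,v) in dict(jar=(325,195),bowl=(325,268),carafe=(318,160)).items():
    d=cv2.absdiff(a[v-18:v+18,u-18:u+18],b[v-18:v+18,u-18:u+18]);print(nm,d.mean().round(1))
```

```text
t30.30 p [ 0.4664 -0.2069  0.3704] xyaw 16.2 tilt 0.77 F [-0.8  0.2 -0.7] w -0.001 q [-0.47 -0.12  1.76  0.    1.48  0.82]
n 477 149 top 0.2396 mouth z 0.0746 lowest 0.0655 base [ 0.4655 -0.2062] tilt [-0.43  0.24] mouth [ 0.4642 -0.2055] rms 0.0011
2172 [ 0.4684 -0.2081  0.2354]
side base z 0.2376
jar 6.6
bowl 5.6
carafe 5.5
```

View pics/s33c.png

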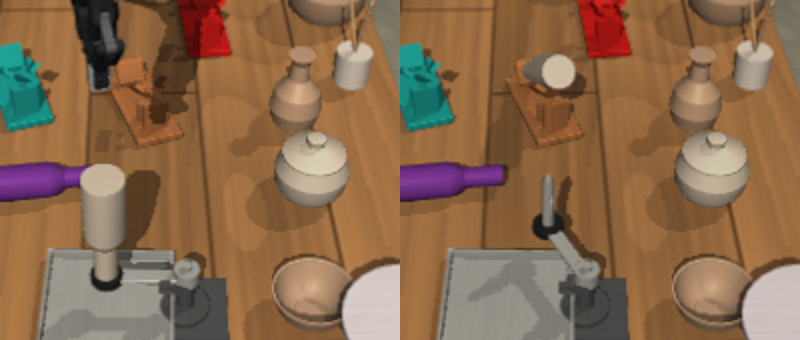

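The vase stands plumb and seated, base at z 0.2354–0.2376. The swivel arm is over the tray, the bystanders haven't moved (same picture left and right), and the robot is clear. Handing in.

```bash
python3 -c "
from workcell import bot
print(bot.finish_job())"
```

```text
the job is handed in; nothing more can be done
None
```

The job is handed in at about 30 s of the 67 s allowed. The vase is mouth down on the peg and released, and the arm is clear of it. No verdict was reported.

**What I did**
- **Swivel arm:** I pushed it round to its stop with shut fingers, to a 25 N reaction. The peg ended at about (0.466, -0.207), over the tray centre.
- **Turning the vase:** I gripped it near its base and lifted it out of the cradle. The tool could not tilt, so I swung the vase mouth-down with short jerks in a light grip.
- **Fitting it:** I lowered it onto the springs. A first push on the base with shut fingers made it lean by about 8°, so I stopped. I re-gripped the body across the lean and pushed it home gripped, at about 14 N, then let go. I then pressed on the base once more with shut fingers, also at about 14 N.

**Last checks**
- **Seating:** the base stood at 0.2354 m (wrist camera) and 0.2376 m (side camera), against 0.237 m when fully home. The automatic side-view fit put the mouth 2.6 mm above the collar, but that fit reads about 4 mm high.
- **Plumb:** the tilt was about 0.5°, with the mouth within about 2 mm of the peg's axis.
- **Bystanders:** the jar, bowl and carafe looked unmoved against the first picture.

**Disagreements and limits**
- The shut fingers touched about 25 mm lower than the stated fingertip length implied.
- I did not measure the swivel angle directly; I judged it from the peg's position over the tray.
- I saw only wrist forces (peak readings about 15 N), not the actual force between vase and stand.

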